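# Turn the tube-rack cover plates and reject the one without its boss

## Robot

A 6-joint arm with a two-finger parallel gripper is mounted at the origin on the work surface. World frame = base frame: x ahead of the robot, y to its left, z up, the work surface at z = 0. Lengths are in m, angles in rad, forces in N, time in s.
With the tool pointing down it reaches from about 0.375 to 0.975 m from the base axis. Payload 3.8 kg.
Tool frame: the origin (TCP) lies midway between the tips of the shut fingers; the grasp point (between the pads) lies 19 mm behind it; z points along the fingers, y is the direction in which the jaws open and shut (so a half turn about z gives the same grasp; the last joint's range is limited). The gripper opens to 85 mm and grips with 20 to 120 N. Pads are 22 mm wide; open, the fingers measure 114 mm over their backs; the gripper's body (76 mm by 85 mm) begins 54 mm behind the grasp point. The pads swing forward as they close: fully open they stand 13 mm farther back than shut.
Start: joints at [1.077, 0.264, 1.604, -0, 1.274, -0.037], TCP at [0.298, 0.606, 0.196] pointing down, gripper open.
Joint ranges: [-2.63, 2.63], [-0.94, 2.18], [0.31, 2.57], [-1.31, 4.45], [0, 2.66], [-2.55, 2.55]. Speed limits (rad/s): [2.57, 2.57, 3.14, 3.14, 3.14, 3.14].

## Interface

Orientations are given as a rotation vector (axis times angle).
In Python, from workcell import bot gives the robot as it stands.
- The arm moves only by the tool drive_tool, never from a script. Its argument "steps" is a list of rows, each a list of 2 entries, a list of its own where there are three numbers: the shift along the tool's x, y, z in mm, then the turn about the tool's z in degrees. In form: [[[dx, dy, dz], twist], ...]. A call has 1 to 8 rows; each row shifts and turns the commanded pose from where the row before left it, along the tool's axes as they then stand; what a row does not reach is not made up. A row lasts 1/12 s, in which the tool goes at most 41.7 mm and 7.16 degrees, less where a joint would pass 70% of its speed; a pose out of reach is approached as far as the arm can. A call is refused whole if a number of a shift passes 41.7 or a number of a turn 7.16, either way. A call with a gripper value outside its range is refused whole. "jaw" is the opening, from 0 (shut) to 1 (fully open), set as the call begins (left out, the last holds). The fingers move at their own pace and stop on an object; "force" is the grip in N (left out, the last holds). Time passes only in rows, so rows that do not move let the fingers close. It gives the time, the measured TCP pose, the force and the opening at its end, in the units of the state.
- bot.read_state(): the state, without advancing time (a new reading comes with each control period).
- bot.read_camera(name): name is "side" or "top" or "wrist"; returns the picture (480x640x3 uint8, red, green, blue); there is no depth.
- bot.camera_info(name): a dict with "fx", "fy", "cx", "cy" (pixels), "position" and "attitude" of the camera in the world. Camera axes: x right, y down, z forward; pixel columns grow to the right and rows downward; lengths in m; the calibration is good to about 2 mm. A picture is of the moment at which its call begins: read the wrist's pose just before it. camera_info takes no time and is no camera call; for the wrist camera it gives the pose at the moment of the call.
- bot.finish_job(): hands the job in, once; it reports no verdict.
The state is a dict: "time": time; "q": joint angles; "joint_vel": joint speeds; "joint_torque": joint torques, N m; "tool_pos": TCP position; "tcp_rot": TCP orientation; "wrist_force": force on the tool from outside, world axes, zero at the start; "torque": the same for the moment, N m; "width": opening from 0.0 (shut) to 1.0 (fully open).
Only numpy, scipy, OpenCV 4.12 (cv2) and the standard library are available. Lean on these libraries where they do the work, as an engineer would, in place of code of your own. Each camera call takes 0.05 s, during which the arm holds its last target.

## Task

Take each of the three white cover plates leaning in the rack, turn it round and look at its underside for the round boss that should be there. Lean the sound plates back in bays of the rack with the underside now facing up and outwards, and lay the one whose boss is missing flat in the steel tray, underside up. Leave everything else on the counter where it stands.

Things in the scene. Friction and masses are not known exactly. Their poses are not given: they have to be found in the camera images.
- rack: fixed aluminium rack, 150 (x) x 330 (y) mm, origin at the middle of its underside, x away from the robot. Three bays side by side, L-shaped cradles leaning 35 degrees from vertical, top towards the robot: in rack axes a seated slab stands along u = (-0.574, 0, 0.819), its outer face looks along n = (0.819, 0, 0.574), up and away from the robot.
- bay_left (a point): left bay of the rack (seen from the robot, +y side): centre of a slab seated there, whichever face is outwards. Bays are 105 mm apart along the rack's y. The ledge is square to u, 30 mm deep along n, and carries the slab's lower 80 mm edge; it slopes down to the backrest, so a slab let go on it settles back by itself.
- bay_middle (a point): middle bay, likewise. The backrest of each bay is two arms 12 mm wide, 31 mm either side of the bay's centre line, reaching 60 mm up along u from the ledge; between them it is open, so a boss turned backwards hangs free. The slab stands out 50 mm beyond the arms.
- bay_right (a point): right bay (-y side), likewise.
- plate_a: white plastic cover plate, slab 110 (own x) x 80 (y) x 10 mm, 110 g, origin at slab's middle. x: to its plain end; z: out of the UNDERSIDE (other face smooth). Underside: two ribs along x, 60 x 4 x 3 mm, at y +-19 mm, and if sound a boss, see its spot. Starts leaning in a bay, plain end up, underside hidden, down and towards the robot. The 40 mm by the plain end are clear on both faces for gripping.
- plate_a_spot (a point): point on the underside of plate_a where the round boss (26 mm across, 14 mm high) belongs, at own x = -18 mm, y = 0. It is the boss's tip, 19 mm from the slab's middle plane along own z, if the boss is there; it is on the bare face, 5 mm from that plane, if the boss is missing. Exactly one of the three plates has none.
- plate_b: white plastic cover plate, slab 110 (own x) x 80 (y) x 10 mm, 110 g, origin at slab's middle. x: to its plain end; z: out of the UNDERSIDE (other face smooth). Underside: two ribs along x, 60 x 4 x 3 mm, at y +-19 mm, and if sound a boss, see its spot. Starts leaning in a bay, plain end up, underside hidden, down and towards the robot. The 40 mm by the plain end are clear on both faces for gripping.
- plate_b_spot (a point): point on the underside of plate_b where the round boss (26 mm across, 14 mm high) belongs, at own x = -18 mm, y = 0. It is the boss's tip, 19 mm from the slab's middle plane along own z, if the boss is there; it is on the bare face, 5 mm from that plane, if the boss is missing. Exactly one of the three plates has none.
- plate_c: white plastic cover plate, slab 110 (own x) x 80 (y) x 10 mm, 110 g, origin at slab's middle. x: to its plain end; z: out of the UNDERSIDE (other face smooth). Underside: two ribs along x, 60 x 4 x 3 mm, at y +-19 mm, and if sound a boss, see its spot. Starts leaning in a bay, plain end up, underside hidden, down and towards the robot. The 40 mm by the plain end are clear on both faces for gripping.
- plate_c_spot (a point): point on the underside of plate_c where the round boss (26 mm across, 14 mm high) belongs, at own x = -18 mm, y = 0. It is the boss's tip, 19 mm from the slab's middle plane along own z, if the boss is there; it is on the bare face, 5 mm from that plane, if the boss is missing. Exactly one of the three plates has none.
- tray: fixed open steel tray for rejects, outside 190 (own x) x 150 (own y) x 32 mm high, walls and floor about 4 mm thick, origin at the centre of its underside on the table. Own x points roughly away from the robot.
- holder_a: bystander: clear tube holder standing on its flange, 38 mm across, 58 mm high; origin at the centre of its foot
- holder_b: bystander: another clear tube holder like holder_a
- tape_roll: bystander: paper tape roll lying flat, 68 mm across, 25 mm high; origin at the centre of its underside
- pen: bystander: green capped sampling pen lying flat, about 125 mm long and 13 mm high; origin near its middle, on its underside
- swab_jar: bystander: open glass jar, 70 mm across, 75 mm high; origin at the centre of its foot
Not all that is in view belongs to the job. What is shaped like the plate_b but brown or green is not meant.

How it is judged:
At the end, for the whole second after the job is handed in: Both plates with a boss sit in rack bays (centre within 20 mm of a bay point), underside up and outwards (its normal 43 to 69 degrees from vertical). The plate without lies inside the tray, centre under 25 mm high, underside up within 17 degrees. All are at rest ((distance between plate_a and bay_left below 0.02 m or distance between plate_a and bay_middle below 0.02 m or distance between plate_a and bay_right below 0.02 m) and angle between plate_a's own z axis and vertical between 0.75 and 1.2 rad and (distance between plate_c and bay_left below 0.02 m or distance between plate_c and bay_middle below 0.02 m or distance between plate_c and bay_right below 0.02 m) and angle between plate_c's own z axis and vertical between 0.75 and 1.2 rad and x of plate_b in the frame of tray between -0.085 and 0.085 m and y of plate_b in the frame of tray between -0.065 and 0.065 m and z of plate_b in the frame of tray below 0.025 m and angle between plate_b's own z axis and vertical below 0.3 rad and linear speed of each of plate_a, plate_b, plate_c below 0.02 m/s); the robot touches nothing.
It fails at once if a bystander is pushed more than 30 mm (distance of any of holder_a, holder_b, tape_roll, pen, swab_jar from where it was at the start of the episode above 0.03 m).
It fails at once if an upright bystander is tipped over (angle between any of holder_a, holder_b, swab_jar's own z axis and vertical above 0.6 rad).
It also fails if it takes over 72 s, if anything falls off the work surface, if the arm or the gripper's body presses on something with over 40 N, if the wrist force passes 120 N, or if a joint passes its speed limit or range.

## Working session

There is one attempt and no reset: what is moved stays moved. The work goes in short steps, Python scripts to look and compute and a tool call to move; the robot and the scene stay as the last step left them, time stands still between calls to the robot, and variables do not carry over. Pictures are saved under pics/ and viewed, and the job is handed in when it is done.

Besides the shell and the picture viewer there is one more tool, called after "Emit:" as a command line: name --argument value ..., lists and objects as JSON in quotes. drive_tool: Moves the arm, as the interface text tells. Its arguments: {"type":"object","properties":{"steps":{"type":"array","items":{"type":"array"}},"jaw":{"type":"number"},"force":{"type":"number"}},"required":["steps"]}

```bash
ls; mkdir -p pics; cat > h.py <<'E'
import numpy as np,cv2
from scipy.spatial.transform import Rotation as R
from workcell import bot
def save(n,f,crop=None,sc=1):
    im=bot.read_camera(n)
    cv2.imwrite('pics/raw_'+f,im[:,:,::-1])
    if crop: im=im[crop[1]:crop[3],crop[0]:crop[2]]
    if sc!=1: im=cv2.resize(im,None,fx=sc,fy=sc,interpolation=cv2.INTER_CUBIC)
    cv2.imwrite('pics/'+f,im[:,:,::-1]); return im
E
python3 - <<'E'
from h import *
s=bot.read_state();print(s)
for n in('side','top','wrist'):
    print(n,bot.camera_info(n)); save(n,n+'0.png')
print(R.from_rotvec(s['tcp_rot']).as_matrix())
E
```

```text
pics
{'time': 0.0, 'q': array([ 1.07711834e+00,  2.64814420e-01,  1.60538644e+00,  5.05341362e-05,
        1.27370602e+00, -3.68909723e-02]), 'joint_vel': array([-0.00155383,  0.00099159,  0.00079665, -0.00028723,  0.00081012,
       -0.00176012]), 'joint_torque': array([ 1.62205150e-03, -5.15111589e+01, -3.67308140e+01, -2.39725756e-05,
        1.31232943e-02,  4.52762094e-06]), 'tool_pos': array([0.29730968, 0.60508048, 0.19431413]), 'tcp_rot': array([-0.71117189, -3.05936627,  0.00348739]), 'wrist_force': array([-0.20343652, -0.83996626,  1.01317473]), 'torque': array([-0.02422244, -0.01675399, -0.00849387]), 'width': 1.002181255688623}
side {'fx': 527.2191163647475, 'fy': 527.2191163647475, 'cx': 320.28205910702997, 'cy': 242.05748240340293, 'position': array([-0.34426588, -0.91535646,  1.00617705]), 'attitude': array([-2.09831178,  0.85531396, -0.44974764])}
top {'fx': 620.0963708462682, 'fy': 620.0963708462682, 'cx': 320.29766105102533, 'cy': 247.75063506649124, 'position': array([ 0.28544766, -0.08217661,  1.42833819]), 'attitude': array([-2.11200706,  2.15977637, -0.20285824])}
wrist {'fx': 347.0397888842803, 'fy': 347.0397888842803, 'cx': 319.84881506137566, 'cy': 236.77323766560266, 'position': array([0.22586985, 0.64222104, 0.37303764]), 'attitude': array([2.42936002, 1.51466466, 0.23728892])}
[[-8.97467644e-01  4.41078825e-01 -1.13918525e-03]
 [ 4.41080276e-01  8.97465392e-01 -2.01499520e-03]
 [ 1.33607621e-04 -2.31086514e-03 -9.99997321e-01]]
```

View pics/side0.png

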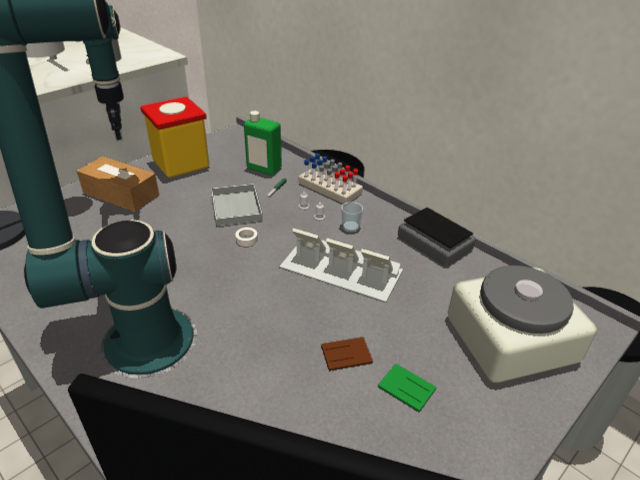

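View pics/top0.png

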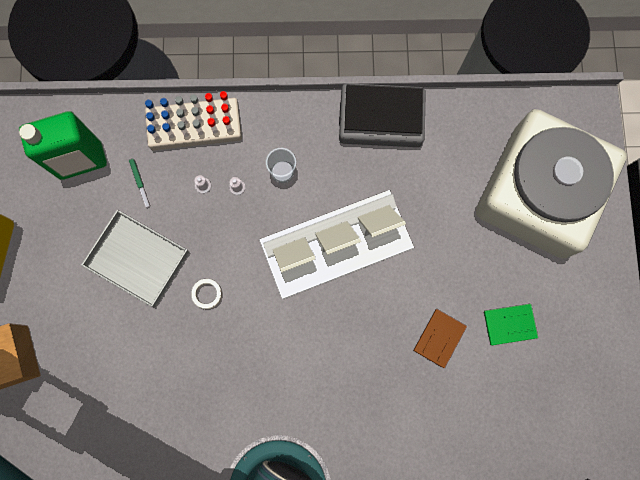

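View pics/wrist0.png

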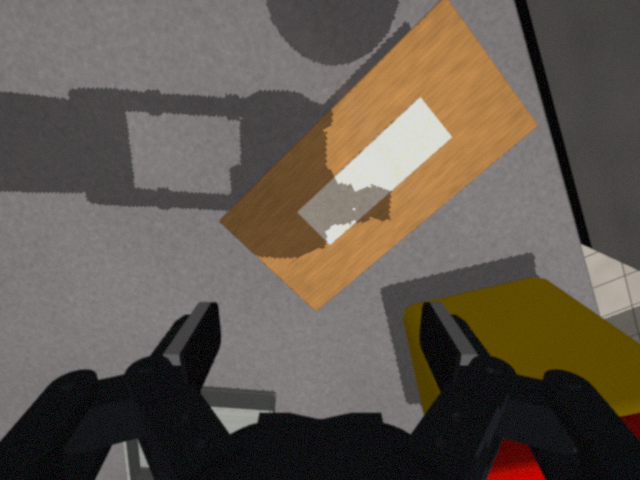

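```bash
cat >> h.py <<'E'
def ray(n,uv,ci=None):
    ci=ci or bot.camera_info(n)
    d=np.array([(uv[0]-ci['cx'])/ci['fx'],(uv[1]-ci['cy'])/ci['fy'],1.])
    return np.array(ci['position']),R.from_rotvec(ci['attitude']).apply(d)
def onz(n,uv,z,ci=None):
    p,d=ray(n,uv,ci); return p+d*(z-p[2])/d[2]
def proj(n,P,ci=None):
    ci=ci or bot.camera_info(n)
    c=R.from_rotvec(ci['attitude']).inv().apply(np.atleast_2d(P)-ci['position'])
    return np.c_[c[:,0]/c[:,2]*ci['fx']+ci['cx'],c[:,1]/c[:,2]*ci['fy']+ci['cy']]
E
python3 - <<'E'
from h import *
im=cv2.imread('pics/raw_top0.png'); c=im[170:320,60:440]
cv2.imwrite('pics/topz.png',cv2.resize(c,None,fx=2.1,fy=2.1,interpolation=cv2.INTER_CUBIC))
im=cv2.imread('pics/raw_side0.png'); c=im[170:310,200:420]
cv2.imwrite('pics/sidez.png',cv2.resize(c,None,fx=3.6,fy=3.6,interpolation=cv2.INTER_CUBIC))
for z in (0,.008):
  P=np.array([onz('top',uv,z) for uv in [(261,240),(388,191),(413,246),(282,298)]])
  print(z,P.round(3),[np.linalg.norm(P[i]-P[(i+1)%4]).round(3) for i in range(4)],P.mean(0), np.arctan2(*(P[0]-P[1])[[1,0]])*57.3)
P=np.array([onz('top',uv,.032) for uv in [(119,212),(187,250),(153,305),(82,264)]])
print('tray',P.round(3),P.mean(0),[np.linalg.norm(P[i]-P[(i+1)%4]).round(3) for i in range(4)])
E
```

```text
0 [[ 0.56   0.033  0.   ]
 [ 0.672 -0.27   0.   ]
 [ 0.538 -0.323  0.   ]
 [ 0.423 -0.014  0.   ]] [np.float64(0.323), np.float64(0.144), np.float64(0.329), np.float64(0.145)] [ 0.5480911  -0.14340672  0.        ] 110.37045792172428
0.008 [[ 0.558  0.032  0.008]
 [ 0.67  -0.269  0.008]
 [ 0.536 -0.321  0.008]
 [ 0.422 -0.015  0.008]] [np.float64(0.321), np.float64(0.144), np.float64(0.327), np.float64(0.144)] [ 0.54662005 -0.14306377  0.008     ] 110.37045792172428
tray [[0.626 0.356 0.032]
 [0.534 0.199 0.032]
 [0.41  0.273 0.032]
 [0.507 0.436 0.032]] [0.51927092 0.31627653 0.032     ] [np.float64(0.182), np.float64(0.144), np.float64(0.189), np.float64(0.143)]
```

View pics/topz.png

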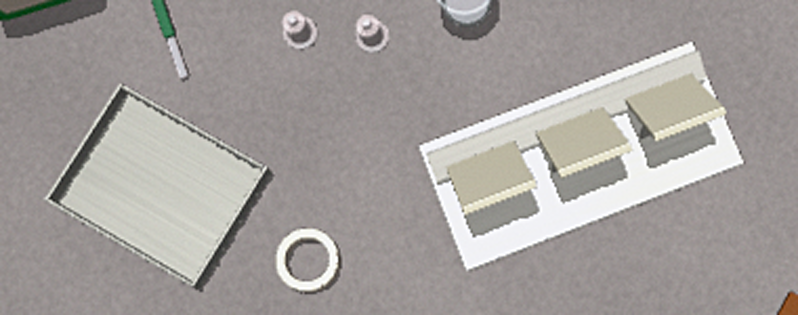

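View pics/sidez.png

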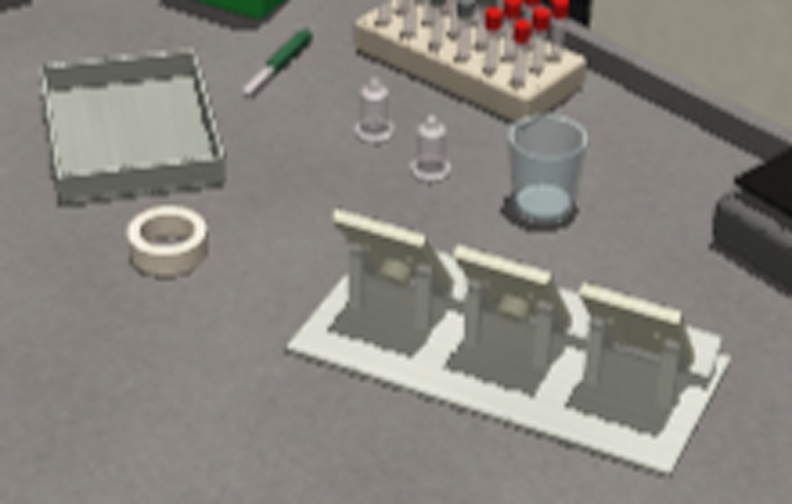

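```bash
python3 - <<'E'
from h import *
im=cv2.imread('pics/raw_top0.png'); c=im[200:284,265:415]
cv2.imwrite('pics/topz2.png',cv2.resize(c,None,fx=5.3,fy=5.3,interpolation=cv2.INTER_CUBIC))
im=cv2.imread('pics/raw_side0.png'); c=im[220:300,280:410]
cv2.imwrite('pics/sidez2.png',cv2.resize(c,None,fx=6,fy=6,interpolation=cv2.INTER_CUBIC))
E
```

```text
(no output)
```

View pics/topz2.png

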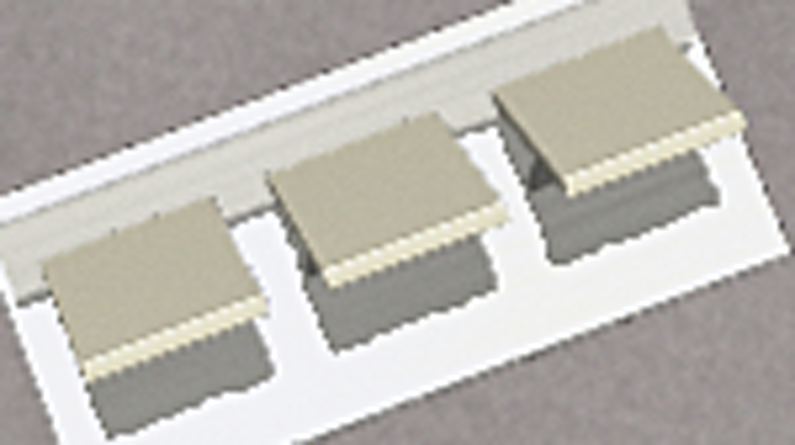

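View pics/sidez2.png

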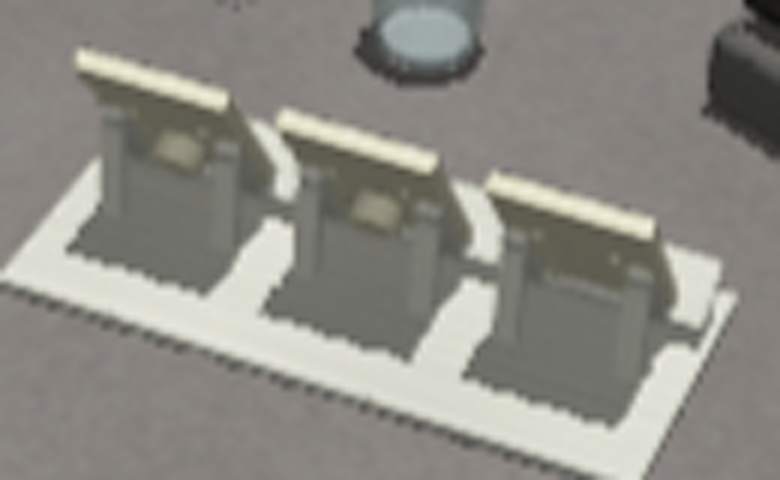

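```bash
cat >> h.py <<'E'
def tri(uva,uvb,na='top',nb='side',ca=None,cb=None):
    p,d=ray(na,uva,ca);q,e=ray(nb,uvb,cb)
    st=np.linalg.lstsq(np.c_[d,-e],q-p,rcond=None)[0]
    A=p+d*st[0];B=q+e*st[1]
    return (A+B)/2,np.linalg.norm(A-B)
E
python3 - <<'E'
from h import *
T=np.array([(84,367),(262,295),(324,274),(500,203),(566,183),(742,112)])/5.3+[265,200]-.4
S=np.array([(82,48),(230,95),(282,110),(438,158),(492,172),(655,220)])/6+[280,220]-.4
X=[]
for t,s in zip(T,S):
    x,e=tri(t,s);X.append(x);print(x.round(4),e.round(4))
X=np.array(X)
d=X[:4].mean(0)-X[2:].mean(0);print(np.degrees(np.arctan2(d[1],d[0])))
yaw=np.radians(20.4)
n=np.array([.819*np.cos(yaw),.819*np.sin(yaw),.574]);u=np.array([-.574*np.cos(yaw),-.574*np.sin(yaw),.819])
for i in range(3):
    m=X[2*i:2*i+2].mean(0); print('topmid',m.round(4),'centre',(m-55*u/1000-.005*n).round(4))
E
```

```text
[ 0.4729 -0.0174  0.1218] 0.0005
[ 0.5009 -0.0893  0.1189] 0.001
[ 0.5091 -0.1147  0.1198] 0.0002
[ 0.5372 -0.1871  0.1176] 0.0002
[ 0.5441 -0.2138  0.1211] 0.0005
[ 0.5719 -0.2865  0.1206] 0.0013
109.87473739676652
topmid [ 0.4869 -0.0534  0.1203] centre [ 0.5126 -0.0438  0.0724]
topmid [ 0.5231 -0.1509  0.1187] centre [ 0.5489 -0.1413  0.0708]
topmid [ 0.558  -0.2502  0.1209] centre [ 0.5838 -0.2406  0.0729]
```

```bash
cat > plan.py <<'E'
import sys
from h import *
# usage: plan.py x y z yaw(deg of tool y axis) nrows ; world target
def plan(t,yaw,n):
    s=bot.read_state();M=R.from_rotvec(s['tcp_rot']).as_matrix();p=s['tool_pos'].copy()
    y0=np.degrees(np.arctan2(M[1,1],M[0,1]))
    dy=(yaw-y0+180)%360-180 if abs(yaw-y0)>185 else yaw-y0
    print('t',round(s['time'],2),'at',p.round(4),'yaw',y0.round(1),'q6',np.degrees(s['q'][5]).round(1),'F',s['wrist_force'].round(1),'w',round(s['width'],3),'tilt',M[:,2].round(3))
    st=(np.array(t)-p)/n; cur=y0; rows=[]
    for i in range(n):
        a=np.radians(cur); Y=np.array([np.cos(a),np.sin(a),0]);Z=np.array([0,0,-1.]);X=np.cross(Y,Z)
        tw=round(-dy/n,1); rows.append([[int(round(v*1000)) for v in (st@X,st@Y,st@Z)],tw]); cur-=tw
    for i in range(0,n,8): print(str(rows[i:i+8]).replace(' ',''))
if __name__=='__main__':
    a=[float(v) for v in sys.argv[1:]]; plan(a[:3],a[3],int(a[4]))
E
python3 plan.py .583 -.241 .21 20 24
```

```text
t 0.15 at [0.2974 0.6052 0.1946] yaw 63.8 q6 -2.1 F [ 0.2  0.1 -0.1] w 1.003 tilt [-0.001 -0.002 -1.   ]
[[[-26,-26,-1],np.float64(1.8)],[[-27,-26,-1],np.float64(1.8)],[[-28,-25,-1],np.float64(1.8)],[[-29,-24,-1],np.float64(1.8)],[[-29,-23,-1],np.float64(1.8)],[[-30,-22,-1],np.float64(1.8)],[[-31,-21,-1],np.float64(1.8)],[[-31,-20,-1],np.float64(1.8)]]
[[[-32,-19,-1],np.float64(1.8)],[[-33,-18,-1],np.float64(1.8)],[[-33,-17,-1],np.float64(1.8)],[[-34,-16,-1],np.float64(1.8)],[[-34,-15,-1],np.float64(1.8)],[[-35,-14,-1],np.float64(1.8)],[[-35,-13,-1],np.float64(1.8)],[[-35,-12,-1],np.float64(1.8)]]
[[[-36,-10,-1],np.float64(1.8)],[[-36,-9,-1],np.float64(1.8)],[[-36,-8,-1],np.float64(1.8)],[[-37,-7,-1],np.float64(1.8)],[[-37,-6,-1],np.float64(1.8)],[[-37,-5,-1],np.float64(1.8)],[[-37,-4,-1],np.float64(1.8)],[[-37,-2,-1],np.float64(1.8)]]
```

What could be taken for a plate in the top picture:
- White slabs in the rack at (294,254), (338,237) and (381,221). These are the three wanted, and the close crops confirm them.
- The brown slab at (440,338) and the green slab at (511,324) are lookalikes and not meant.

The side crop hints that the bosses are present on the left and middle plates and missing on the right one. I'll verify that once each plate is lifted. The right plate goes first.

Emit:
drive_tool --steps '[[[-26,-26,-1],1.8],[[-27,-26,-1],1.8],[[-28,-25,-1],1.8],[[-29,-24,-1],1.8],[[-29,-23,-1],1.8],[[-30,-22,-1],1.8],[[-31,-21,-1],1.8],[[-31,-20,-1],1.8]]' --jaw 1 --force 40

```text
time: 0.82
tool_pos: [0.3925, 0.3214, 0.2035]
tcp_rot: [1.091, 2.946, -0.0]
wrist_force: [0.5, -1.5, -0.3]
width: 0.998
```

Emit:
drive_tool --steps '[[[-32,-19,-1],1.8],[[-33,-18,-1],1.8],[[-33,-17,-1],1.8],[[-34,-16,-1],1.8],[[-34,-15,-1],1.8],[[-35,-14,-1],1.8],[[-35,-13,-1],1.8],[[-35,-12,-1],1.8]]'

```text
time: 1.48
tool_pos: [0.4875, 0.0382, 0.2116]
tcp_rot: [1.452, 2.786, 0.0]
wrist_force: [-0.0, 0.4, 0.5]
width: 1.001
```

Emit:
drive_tool --steps '[[[-36,-10,-1],1.8],[[-36,-9,-1],1.8],[[-36,-8,-1],1.8],[[-37,-7,-1],1.8],[[-37,-6,-1],1.8],[[-37,-5,-1],1.8],[[-37,-4,-1],1.8],[[-37,-2,-1],1.8]]'

```text
time: 2.15
tool_pos: [0.5837, -0.2439, 0.2192]
tcp_rot: [-1.79, -2.581, 0.0]
wrist_force: [1.3, 0.5, -0.0]
width: 0.999
```

```bash
python3 plan.py .583 -.241 .2 20 2; python3 - <<'E'
from h import *
save('wrist','w1.png')
E
```

```text
t 2.15 at [ 0.5837 -0.2439  0.2192] yaw 20.5 q6 -45.4 F [ 1.3  0.5 -0. ] w 0.999 tilt [-0.001  0.    -1.   ]
[[[1,0,10],np.float64(0.3)],[[1,0,10],np.float64(0.3)]]
```

View pics/w1.png

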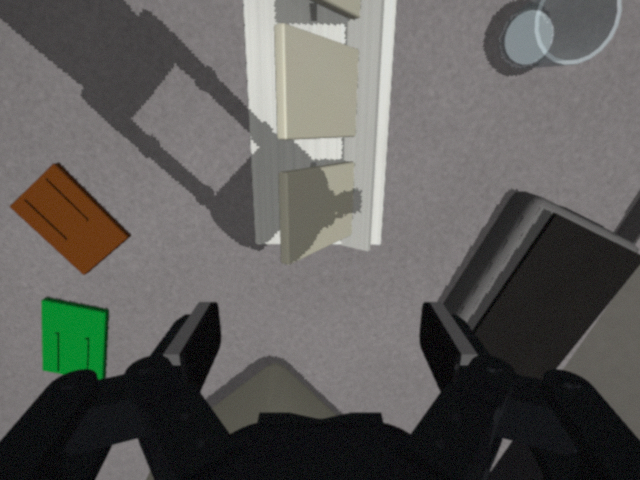

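```bash
python3 - <<'E'
from h import *
X=np.array([[.5441,-.2138,.1211],[.5719,-.2865,.1206]])
print(proj('wrist',X).round(0))
y=np.radians(20);n=np.array([.819*np.cos(y),.819*np.sin(y),.574]);u=np.array([-.574*np.cos(y),-.574*np.sin(y),.819])
print(proj('wrist',X-.11*u).round(0))
ci=bot.camera_info('wrist');im=cv2.imread('pics/w1.png')
P=bot.read_state()['tool_pos'];print(proj('wrist',P))
E
```

```text
[[286. 166.]
 [290. 258.]]
[[356. 155.]
 [354. 227.]]
[[319.28815801 275.45527135]]
```

```bash
python3 plan.py .580 -.242 .085 20 6
```

```text
t 2.2 at [ 0.5858 -0.2507  0.2191] yaw 20.3 q6 -45.5 F [ 3.5 -4.7  0.1] w 0.999 tilt [ 0.002 -0.006 -1.   ]
[[[2,0,22],np.float64(0.0)],[[2,0,22],np.float64(0.0)],[[2,0,22],np.float64(0.0)],[[2,0,22],np.float64(0.0)],[[2,0,22],np.float64(0.0)],[[2,0,22],np.float64(0.0)]]
```

Emit:
drive_tool --steps '[[[4,0,25],0.3],[[4,0,25],0],[[2,0,25],0],[[0,0,15],0],[[0,0,0],0]]'

```text
time: 2.62
tool_pos: [0.5766, -0.2308, 0.1243]
tcp_rot: [-1.789, -2.571, 0.003]
wrist_force: [-0.5, 0.7, -1.4]
width: 1.001
```

```bash
python3 plan.py .580 -.242 .085 20 2
```

```text
t 2.62 at [ 0.5766 -0.2308  0.1243] yaw 20.3 q6 -44.5 F [-0.5  0.7 -1.4] w 1.001 tilt [-0.008  0.004 -1.   ]
[[[-6,0,20],np.float64(0.2)],[[-6,0,20],np.float64(0.2)]]
```

Emit:
drive_tool --steps '[[[-5,0,15],0],[[-4,0,15],0],[[0,0,8],0],[[0,0,0],0],[[0,0,0],0]]'

```text
time: 3.03
tool_pos: [0.5833, -0.2409, 0.092]
tcp_rot: [-1.794, -2.578, 0.0]
wrist_force: [0.0, -0.3, 1.1]
width: 0.998
```

```bash
python3 plan.py .580 -.242 .085 20 2;python3 - <<'E'
from h import *
save('side','s1.png',(300,200,440,320),5)
E
```

```text
t 3.03 at [ 0.5833 -0.2409  0.092 ] yaw 20.3 q6 -45.0 F [ 0.  -0.3  1.1] w 0.998 tilt [-0.  0. -1.]
[[[0,-2,3],np.float64(0.2)],[[0,-2,3],np.float64(0.2)]]
```

View pics/s1.png

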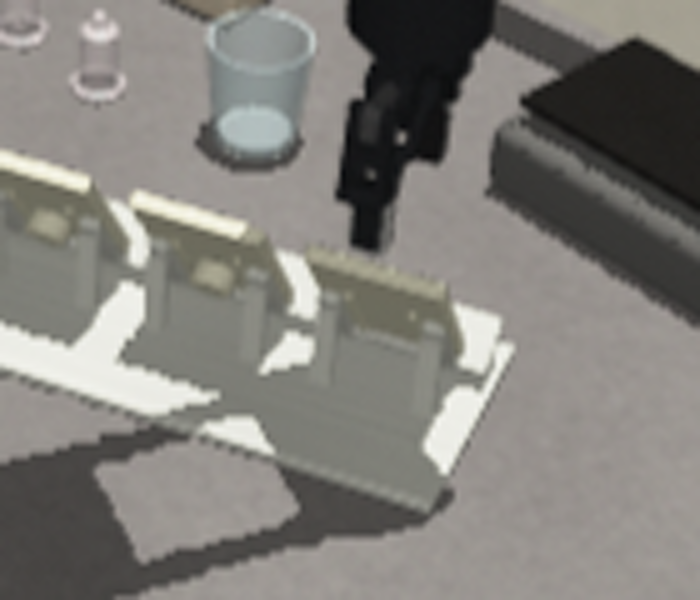

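```bash
python3 - <<'E'
from h import *
Y=np.array([.94,.342,0]);T=np.array([.5833,-.2409,.092])
for z in(0,.013,.03):
  print(((proj('side',[T-.043*Y+[0,0,z],T-.057*Y+[0,0,z],T+.043*Y+[0,0,z],T+[0,0,z]])-[300,200])*5).round(0).tolist())
s=bot.read_state();print(s['q'])
E
```

```text
[[361.0, 319.0], [352.0, 334.0], [415.0, 232.0], [389.0, 274.0]]
[[363.0, 301.0], [354.0, 316.0], [417.0, 213.0], [391.0, 256.0]]
[[366.0, 276.0], [357.0, 291.0], [420.0, 189.0], [393.0, 232.0]]
[-4.31032074e-01  2.63309701e-01  1.80241932e+00  1.03301731e-04
  1.07484708e+00 -7.85937567e-01]
```

```bash
python3 - <<'E'
from h import *
save('top','t1.png',(320,150,460,270),5)
ci=bot.camera_info('wrist');print(ci['position'])
Y=np.array([.94,.342,0]);T=np.array([.5833,-.2409,.092])
for z in(.013,.06):
  print(((proj('top',[T-.043*Y+[0,0,z],T-.057*Y+[0,0,z],T+.043*Y+[0,0,z],T+[0,0,z]])-[320,150])*5).round(0).tolist())
E
```

```text
[ 0.55609851 -0.16473968  0.27154112]
[[349.0, 429.0], [361.0, 459.0], [274.0, 250.0], [312.0, 339.0]]
[[363.0, 408.0], [376.0, 438.0], [285.0, 223.0], [324.0, 315.0]]
```

View pics/t1.png

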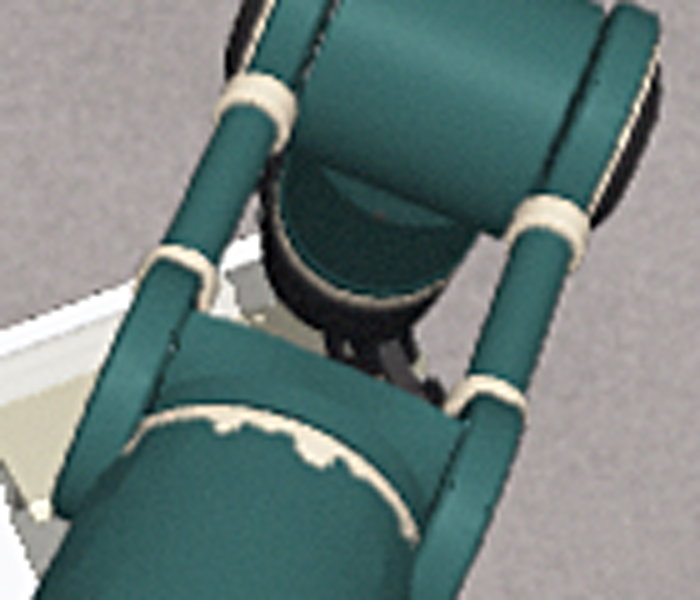

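```bash
python3 - <<'E'
from h import *
ci=bot.camera_info('wrist');s=bot.read_state();T=s['tool_pos'];M=R.from_rotvec(s['tcp_rot']).as_matrix();Y=M[:,1]
print(s['time'],T)
C=R.from_rotvec(ci['attitude']).as_matrix();print('cam axis',C[:,2],'depth',(T-ci['position'])@C[:,2])
for dz in(0,.013,.03,.05):print(dz,proj('wrist',[T-.0425*Y+[0,0,dz],T+.0425*Y+[0,0,dz],T-.057*Y+[0,0,dz]]).round(0).tolist())
save('wrist','w2.png')
E
```

```text
3.1333 [ 0.58423064 -0.24120338  0.0930743 ]
cam axis [ 0.10904127 -0.29249224 -0.95003068] depth 0.19498155662446826
0 [[244.0, 275.0], [395.0, 275.0], [218.0, 275.0]]
0.013 [[239.0, 286.0], [400.0, 286.0], [211.0, 286.0]]
0.03 [[231.0, 301.0], [408.0, 302.0], [200.0, 301.0]]
0.05 [[219.0, 324.0], [419.0, 325.0], [185.0, 324.0]]
```

View pics/w2.png

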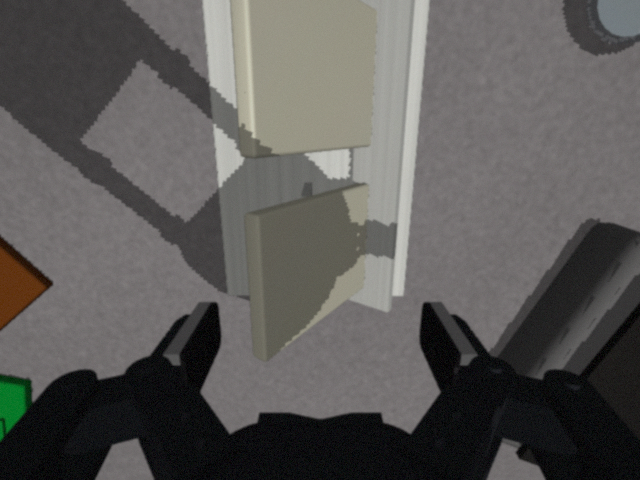

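Emit:
drive_tool --steps '[[[0,0,-20],0],[[0,0,-20],0],[[0,0,-10],0],[[0,0,0],0],[[0,0,0],0],[[0,0,0],0],[[0,0,0],0]]' --jaw 0.15

```text
time: 3.77
tool_pos: [0.5825, -0.2406, 0.1402]
tcp_rot: [-1.793, -2.577, 0.001]
wrist_force: [0.5, -0.4, -0.1]
width: 0.152
```

```bash
python3 - <<'E'
from h import *
ci=bot.camera_info('wrist');s=bot.read_state();T=s['tool_pos'];M=R.from_rotvec(s['tcp_rot']).as_matrix();Y=M[:,1]
print(s['time'],T,s['width'])
w=s['width']*.0425
for dz in(0,.013,.03,.05):print(dz,proj('wrist',[T-w*Y+[0,0,dz],T+w*Y+[0,0,dz]]).round(0).tolist(),((proj('side',[T-w*Y+[0,0,dz],T+w*Y+[0,0,dz]])-[300,200])*5).round(0).tolist())
save('wrist','w3.png');save('side','s3.png',(300,200,440,320),5)
E
```

```text
3.7667 [ 0.58249981 -0.24060554  0.14023864] 0.15228436024221081
0 [[308.0, 275.0], [331.0, 275.0]] [[391.0, 212.0], [399.0, 199.0]]
0.013 [[307.0, 286.0], [332.0, 286.0]] [[393.0, 193.0], [401.0, 180.0]]
0.03 [[306.0, 301.0], [333.0, 301.0]] [[396.0, 168.0], [404.0, 155.0]]
0.05 [[304.0, 324.0], [334.0, 324.0]] [[399.0, 137.0], [408.0, 124.0]]
```

View pics/w3.png

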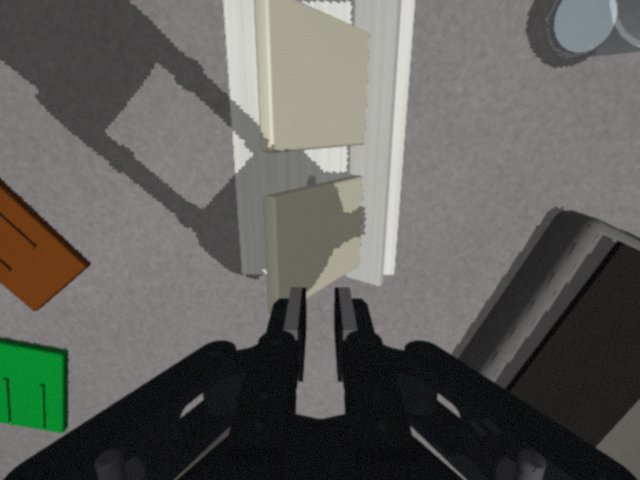

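View pics/s3.png

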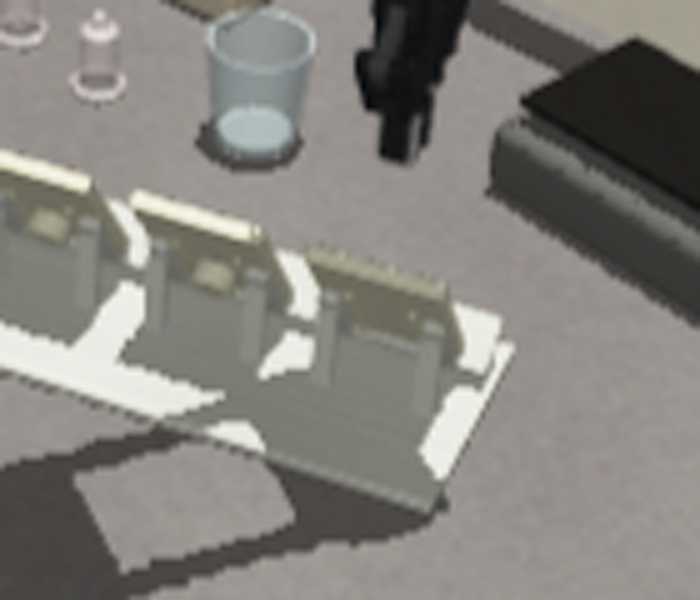

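Emit:
drive_tool --steps '[[[0,-1,0],0.2],[[0,-2,0],0],[[0,0,10],0],[[0,0,15],0],[[0,0,20],0],[[0,0,20],0],[[0,0,10],0],[[0,0,6],0]]' --jaw 1

```text
time: 4.53
tool_pos: [0.5788, -0.2413, 0.0579]
tcp_rot: [-1.797, -2.572, 0.001]
wrist_force: [0.2, -0.7, 0.7]
width: 1.001
```

```bash
python3 plan.py .580 -.242 .056 20 2;python3 - <<'E'
from h import *
save('side','s4.png',(300,200,440,320),5)
E
```

```text
t 4.53 at [ 0.5788 -0.2413  0.0579] yaw 20.1 q6 -45.0 F [ 0.2 -0.7  0.7] w 1.001 tilt [-0.004  0.002 -1.   ]
[[[-1,0,1],np.float64(0.1)],[[-1,0,1],np.float64(0.1)]]
```

View pics/s4.png

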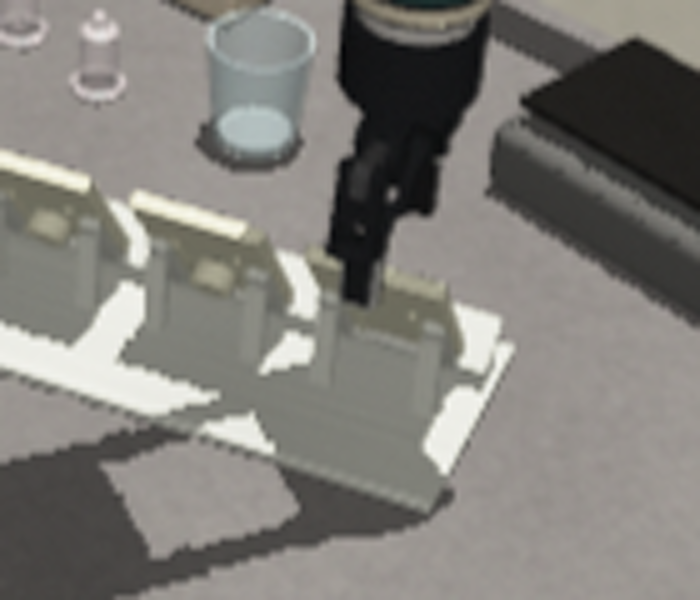

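Emit:
drive_tool --steps '[[[0,9,0],0],[[0,9,0],0],[[0,9,0],0],[[0,7,0],0]]'

```text
time: 4.92
tool_pos: [0.6152, -0.2304, 0.0624]
tcp_rot: [1.797, 2.573, 0.001]
wrist_force: [0.1, 0.1, -0.1]
width: 1.0
```

Emit:
drive_tool --steps '[[[0,0,0],0],[[0,0,0],0],[[0,0,0],0],[[0,0,0],0],[[0,0,0],0],[[0,0,0],0],[[0,0,0],0],[[0,0,0],0]]' --jaw 0 --force 40

```text
time: 5.58
tool_pos: [0.6115, -0.2308, 0.0607]
tcp_rot: [-1.798, -2.574, 0.002]
wrist_force: [-3.4, -1.0, 3.1]
width: 0.11
```

```bash
python3 plan.py .611 -.23 .056 20 2;python3 - <<'E'
from h import *
save('side','s5.png',(300,200,440,320),5)
E
```

```text
t 5.58 at [ 0.6115 -0.2308  0.0607] yaw 20.1 q6 -42.9 F [-3.4 -1.   3.1] w 0.11 tilt [-0.002 -0.    -1.   ]
[[[0,0,2],np.float64(0.1)],[[0,0,2],np.float64(0.1)]]
```

View pics/s5.png

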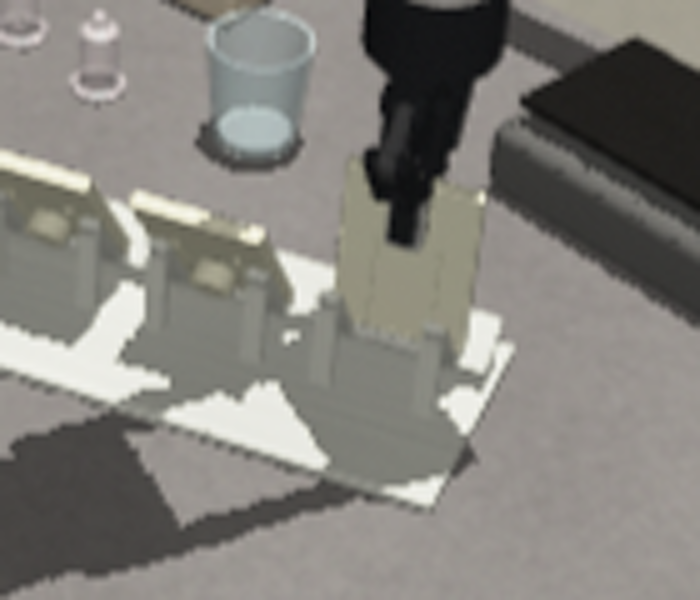

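Emit:
drive_tool --steps '[[[0,0,-10],0],[[0,0,-20],0],[[0,0,-25],0],[[0,0,-30],0],[[0,0,-30],0],[[0,0,-20],0],[[0,0,-10],0],[[0,0,0],0]]'

```text
time: 6.3
tool_pos: [0.6149, -0.231, 0.2098]
tcp_rot: [1.795, 2.57, 0.003]
wrist_force: [0.1, -0.2, -0.6]
width: 0.108
```

```bash
python3 plan.py .52 .316 .21 59.7 20;python3 - <<'E'
from h import *
save('side','s6.png',(300,160,440,280),5)
E
```

```text
t 6.3 at [ 0.6149 -0.231   0.2098] yaw 20.1 q6 -42.9 F [ 0.1 -0.2 -0.6] w 0.108 tilt [ 0.007 -0.002 -1.   ]
[[[27,5,0],np.float64(-2.0)],[[27,6,0],np.float64(-2.0)],[[27,7,0],np.float64(-2.0)],[[27,8,0],np.float64(-2.0)],[[26,9,0],np.float64(-2.0)],[[26,10,0],np.float64(-2.0)],[[26,11,0],np.float64(-2.0)],[[25,11,0],np.float64(-2.0)]]
[[[25,12,0],np.float64(-2.0)],[[24,13,0],np.float64(-2.0)],[[24,14,0],np.float64(-2.0)],[[23,15,0],np.float64(-2.0)],[[23,16,0],np.float64(-2.0)],[[22,16,0],np.float64(-2.0)],[[22,17,0],np.float64(-2.0)],[[21,18,0],np.float64(-2.0)]]
[[[21,19,0],np.float64(-2.0)],[[20,19,0],np.float64(-2.0)],[[19,20,0],np.float64(-2.0)],[[18,21,0],np.float64(-2.0)]]
```

View pics/s6.png

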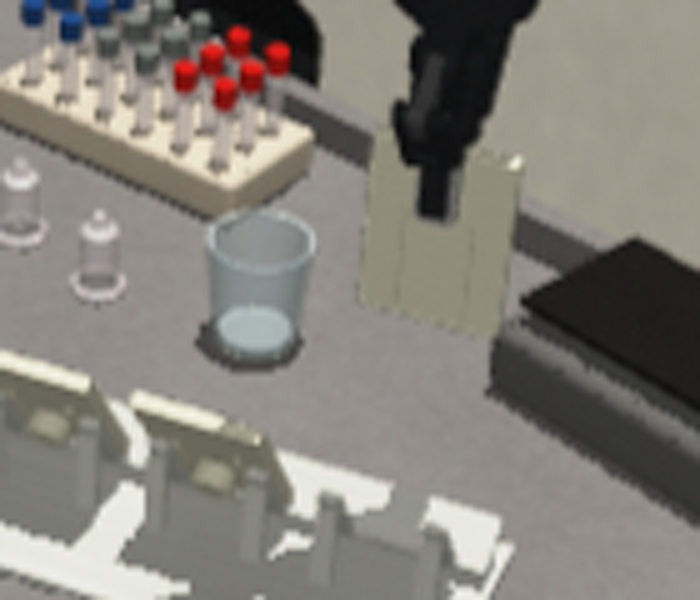

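```bash
python3 plan.py .492 .269 .17 59.4 18
```

```text
t 6.35 at [ 0.6136 -0.2305  0.2071] yaw 20.1 q6 -42.9 F [ 0.2  0.4 -1.9] w 0.111 tilt [ 0.003 -0.001 -1.   ]
[[[28,3,2],np.float64(-2.2)],[[28,4,2],np.float64(-2.2)],[[28,5,2],np.float64(-2.2)],[[28,6,2],np.float64(-2.2)],[[28,8,2],np.float64(-2.2)],[[27,9,2],np.float64(-2.2)],[[27,10,2],np.float64(-2.2)],[[27,11,2],np.float64(-2.2)]]
[[[26,12,2],np.float64(-2.2)],[[26,13,2],np.float64(-2.2)],[[25,14,2],np.float64(-2.2)],[[25,15,2],np.float64(-2.2)],[[24,15,2],np.float64(-2.2)],[[23,16,2],np.float64(-2.2)],[[23,17,2],np.float64(-2.2)],[[22,18,2],np.float64(-2.2)]]
[[[21,19,2],np.float64(-2.2)],[[21,20,2],np.float64(-2.2)]]
```

Emit:
drive_tool --steps '[[[28,3,2],-2.2],[[28,4,2],-2.2],[[28,5,2],-2.2],[[28,6,2],-2.2],[[28,8,2],-2.2],[[27,9,2],-2.2],[[27,10,2],-2.2],[[27,11,2],-2.2]]'

```text
time: 7.02
tool_pos: [0.5563, -0.0064, 0.1866]
tcp_rot: [-1.38, -2.818, 0.002]
wrist_force: [1.0, 0.3, -1.4]
width: 0.115
```

Emit:
drive_tool --steps '[[[26,12,2],-2.2],[[26,13,2],-2.2],[[25,14,2],-2.2],[[25,15,2],-2.2],[[24,15,2],-2.2],[[23,16,2],-2.2],[[20,15,2],-2.2],[[10,10,2],-2.2]]'

```text
time: 7.68
tool_pos: [0.5074, 0.1995, 0.1706]
tcp_rot: [-0.93, -2.996, 0.003]
wrist_force: [0.7, -0.4, -0.9]
width: 0.112
```

```bash
python3 plan.py .492 .269 .10 59.4 4; python3 - <<'E'
from h import *
save('top','t7.png',(60,170,260,320),4)
P=np.array([onz('top',uv,.032) for uv in [(119,212),(187,250),(153,305),(82,264)]])
E
```

```text
t 7.68 at [0.5074 0.1995 0.1706] yaw 55.5 q6 -36.8 F [ 0.7 -0.4 -0.9] w 0.112 tilt [-0.005 -0.    -1.   ]
[[[13,12,18],np.float64(-1.0)],[[13,12,18],np.float64(-1.0)],[[13,13,18],np.float64(-1.0)],[[12,13,18],np.float64(-1.0)]]
```

View pics/t7.png

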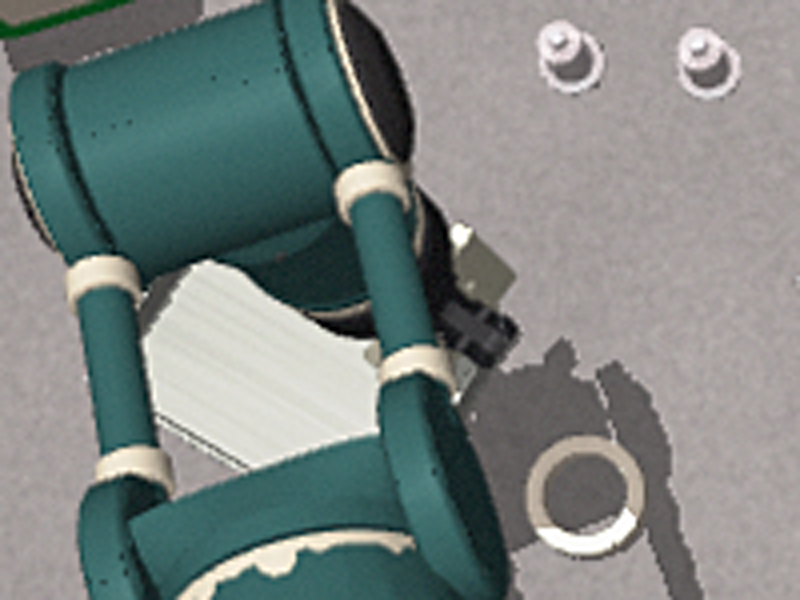

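Emit:
drive_tool --steps '[[[12,11,10],-1],[[12,11,15],-1],[[10,10,15],-1],[[8,8,15],-1],[[0,0,5],0],[[0,0,0],0]]'

```text
time: 8.23
tool_pos: [0.4943, 0.2527, 0.1098]
tcp_rot: [-0.829, -3.025, 0.008]
wrist_force: [0.7, 0.4, -0.9]
width: 0.113
```

```bash
python3 plan.py .492 .269 .04 59.4 4; python3 - <<'E'
from h import *
save('side','s8.png',(180,110,320,230),5)
E
```

```text
t 8.23 at [0.4943 0.2527 0.1098] yaw 59.3 q6 -34.8 F [ 0.7  0.4 -0.9] w 0.113 tilt [-0.006 -0.003 -1.   ]
[[[3,3,17],np.float64(-0.0)],[[3,3,17],np.float64(-0.0)],[[3,3,17],np.float64(-0.0)],[[3,3,17],np.float64(-0.0)]]
```

View pics/s8.png

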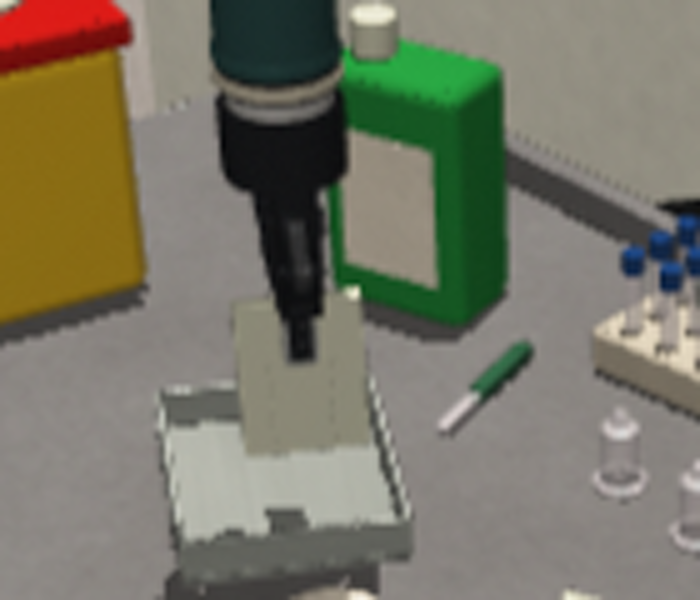

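Emit:
drive_tool --steps '[[[3,3,15],0],[[3,3,15],0],[[2,2,15],0],[[2,2,12],0],[[0,0,5],0],[[0,0,0],0],[[0,0,0],0]]'

```text
time: 8.87
tool_pos: [0.4941, 0.2673, 0.052]
tcp_rot: [0.832, 3.029, -0.0]
wrist_force: [-0.3, -0.1, -0.4]
width: 0.113
```

```bash
python3 plan.py .492 .269 .036 59.4 2; python3 - <<'E'
from h import *
save('side','s9.png',(180,110,320,230),5)
E
```

```text
t 8.87 at [0.4941 0.2673 0.052 ] yaw 59.3 q6 -33.4 F [-0.3 -0.1 -0.4] w 0.113 tilt [ 0. -0. -1.]
[[[1,0,8],np.float64(-0.1)],[[1,0,8],np.float64(-0.1)]]
```

View pics/s9.png

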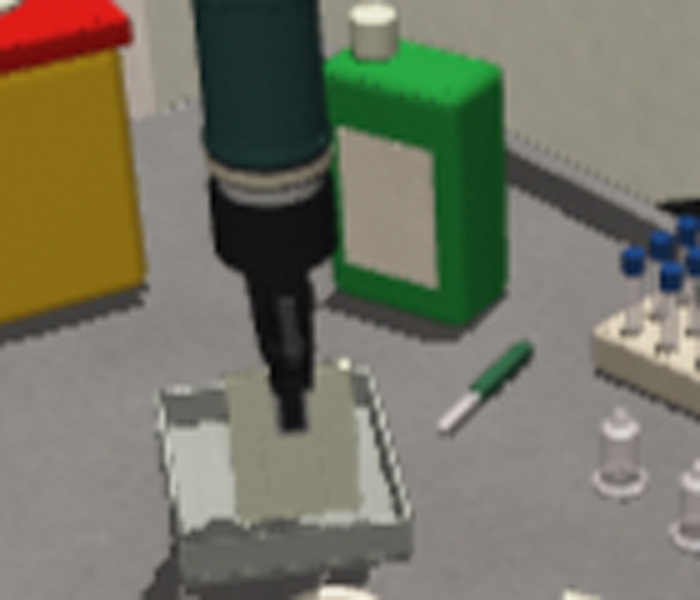

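Centred over the near part of the tray. Lower it to the floor, watching the force.

Emit:
drive_tool --steps '[[[0,0,6],0],[[0,0,4],0],[[0,0,3],0],[[0,0,2],0],[[0,0,0],0],[[0,0,0],0]]'

```text
time: 9.42
tool_pos: [0.4936, 0.2677, 0.0366]
tcp_rot: [-0.831, -3.03, 0.0]
wrist_force: [0.0, 0.1, -2.2]
width: 0.11
```

Emit:
drive_tool --steps '[[[0,0,3],0],[[0,0,2],0],[[0,0,0],0]]'

```text
time: 9.67
tool_pos: [0.4943, 0.2681, 0.036]
tcp_rot: [0.83, 3.029, 0.0]
wrist_force: [-8.1, -4.2, 23.0]
width: 0.113
```

Emit:
drive_tool --steps '[[[0,0,-2],0],[[0,0,0],0],[[0,0,0],0],[[0,0,0],0],[[0,7,0],0],[[0,7,0],0],[[0,7,0],0],[[0,6,0],0]]' --jaw 0.4

```text
time: 10.33
tool_pos: [0.5081, 0.2919, 0.0335]
tcp_rot: [0.831, 3.03, 0.001]
wrist_force: [0.3, 0.7, -0.4]
width: 0.403
```

```bash
python3 - <<'E'
from h import *
s=bot.read_state();print(s['tool_pos'],s['wrist_force'],s['width'])
save('side','s10.png',(180,110,320,230),5)
E
```

```text
[0.50812527 0.2919065  0.03353065] [ 0.32989974  0.73451053 -0.41679469] 0.402685541251135
```

View pics/s10.png

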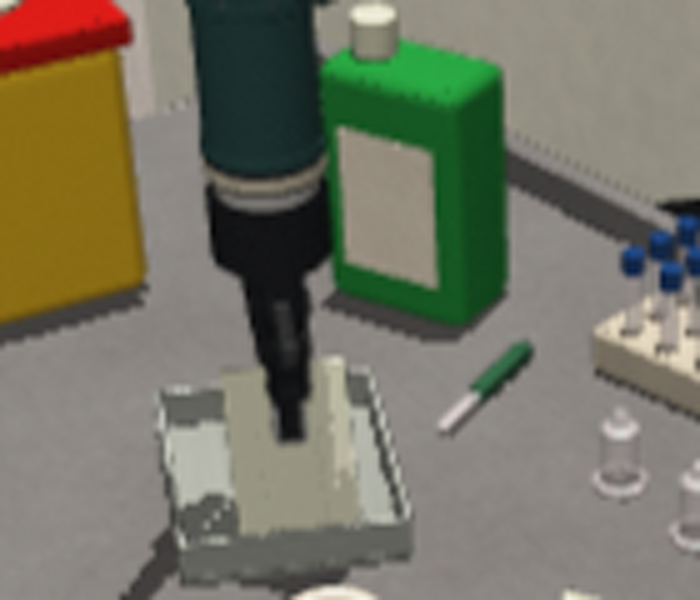

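Emit:
drive_tool --steps '[[[0,3,0],0],[[0,3,0],0],[[0,2,4],0],[[0,2,4],0],[[0,0,4],0],[[0,0,4],0],[[0,0,4],0]]' --jaw 1

```text
time: 10.97
tool_pos: [0.5123, 0.2993, 0.013]
tcp_rot: [-0.831, -3.029, 0.001]
wrist_force: [0.6, 0.6, 0.0]
width: 1.001
```

```bash
python3 - <<'E'
from h import *
s=bot.read_state();print(s['tool_pos'],s['wrist_force'],s['width'])
save('side','s11.png',(180,110,320,230),5)
E
```

```text
[0.51229207 0.29931806 0.01302546] [0.61930606 0.57889591 0.0471948 ] 1.0014215438825294
```

View pics/s11.png

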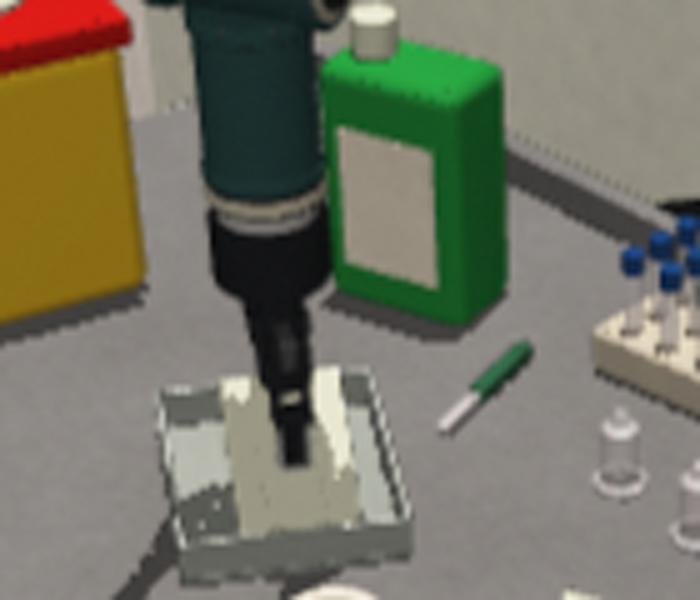

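Leaning forward on the outer finger as planned. Continue lowering and sweep forward.

Emit:
drive_tool --steps '[[[0,5,7],0],[[0,5,7],0],[[0,5,5],0],[[0,8,0],0],[[0,8,0],0],[[0,8,0],0],[[0,8,0],0],[[0,5,0],0]]'

```text
time: 11.68
tool_pos: [0.5403, 0.3457, -0.0048]
tcp_rot: [0.83, 3.029, 0.002]
wrist_force: [1.1, -0.1, 0.5]
width: 0.998
```

```bash
python3 - <<'E'
from h import *
s=bot.read_state();print(s['tool_pos'],s['wrist_force'],s['width'])
save('side','s12.png',(180,110,320,230),5)
E
```

```text
[ 0.54025754  0.34571855 -0.0047526 ] [ 1.14907711 -0.11418054  0.4911921 ] 0.9980507457932506
```

View pics/s12.png

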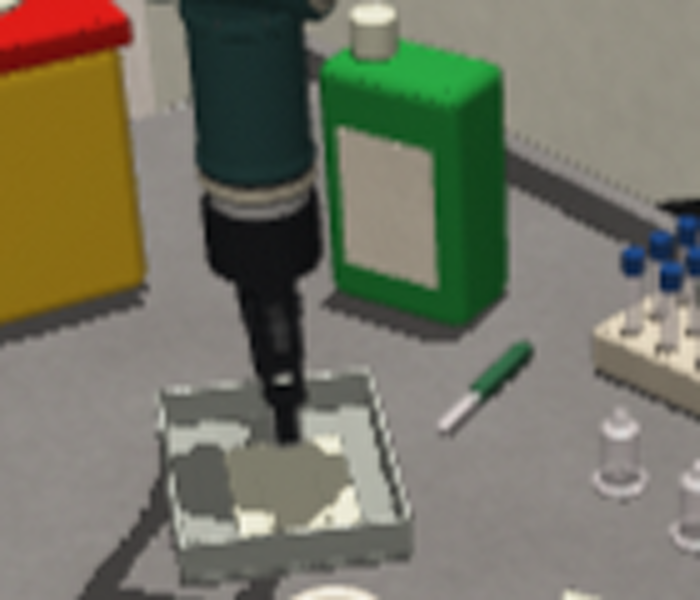

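Emit:
drive_tool --steps '[[[0,0,-15],0],[[0,0,-30],0],[[0,0,-40],0],[[0,0,-40],0],[[0,0,-30],0],[[0,0,-10],0],[[0,0,0],0]]'

```text
time: 12.32
tool_pos: [0.5418, 0.3458, 0.1649]
tcp_rot: [0.829, 3.024, 0.01]
wrist_force: [0.2, 0.9, -0.4]
width: 0.997
```

```bash
python3 plan.py .545 -.143 .16 20 16; python3 - <<'E'
from h import *
save('side','s13.png',(180,110,320,230),5)
E
```

```text
t 12.32 at [0.5418 0.3458 0.1649] yaw 59.3 q6 -29.0 F [ 0.2  0.9 -0.4] w 0.997 tilt [ 0.008  0.004 -1.   ]
[[[-16,-26,0],np.float64(2.5)],[[-17,-25,0],np.float64(2.5)],[[-18,-25,0],np.float64(2.5)],[[-19,-24,0],np.float64(2.5)],[[-20,-23,0],np.float64(2.5)],[[-21,-22,0],np.float64(2.5)],[[-22,-21,0],np.float64(2.5)],[[-23,-20,0],np.float64(2.5)]]
[[[-24,-19,0],np.float64(2.5)],[[-25,-18,0],np.float64(2.5)],[[-25,-17,0],np.float64(2.5)],[[-26,-16,0],np.float64(2.5)],[[-27,-15,0],np.float64(2.5)],[[-27,-14,0],np.float64(2.5)],[[-28,-12,0],np.float64(2.5)],[[-28,-11,0],np.float64(2.5)]]
```

View pics/s13.png

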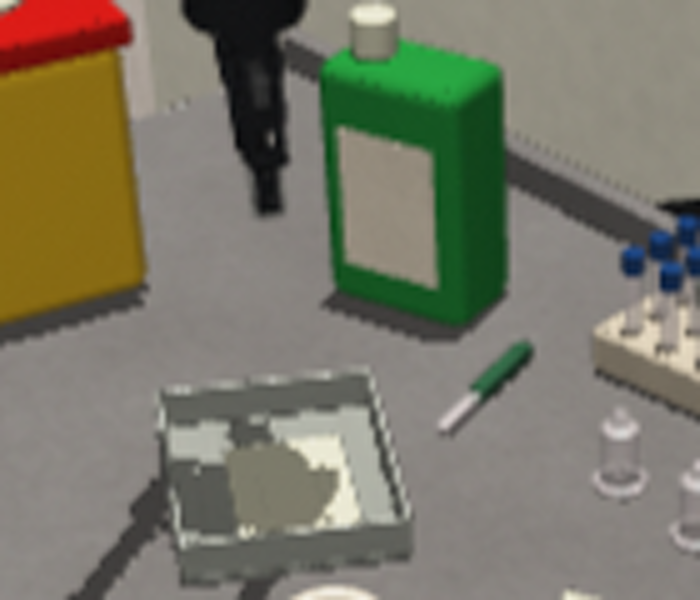

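Emit:
drive_tool --steps '[[[-16,-26,0],2.5],[[-17,-25,0],2.5],[[-18,-25,0],2.5],[[-19,-24,0],2.5],[[-20,-23,0],2.5],[[-21,-22,0],2.5],[[-22,-21,0],2.5],[[-23,-20,0],2.5]]'

```text
time: 13.03
tool_pos: [0.539, 0.0986, 0.1562]
tcp_rot: [-1.345, -2.834, 0.005]
wrist_force: [0.8, 0.6, 0.6]
width: 1.005
```

Emit:
drive_tool --steps '[[[-24,-19,0],2.5],[[-25,-18,0],2.5],[[-25,-17,0],2.5],[[-26,-16,0],2.5],[[-27,-15,0],2.5],[[-27,-14,0],2.5],[[-20,-9,0],2.5],[[-10,-4,0],2.5]]'

```text
time: 13.7
tool_pos: [0.5404, -0.118, 0.1564]
tcp_rot: [-1.821, -2.555, 0.004]
wrist_force: [0.2, 0.5, -0.6]
width: 0.999
```

```bash
python3 plan.py .545 -.143 .058 20 5
```

```text
t 13.7 at [ 0.5404 -0.118   0.1564] yaw 19.1 q6 -33.9 F [ 0.2  0.5 -0.6] w 0.999 tilt [-0.005  0.001 -1.   ]
[[[-5,-1,20],np.float64(-0.2)],[[-5,-1,20],np.float64(-0.2)],[[-5,-1,20],np.float64(-0.2)],[[-5,-1,20],np.float64(-0.2)],[[-5,-1,20],np.float64(-0.2)]]
```

Emit:
drive_tool --steps '[[[-10,0,10],-0.5],[[-6,0,15],-0.4],[[0,0,15],0],[[0,0,5],0],[[0,0,0],0]]'

```text
time: 14.12
tool_pos: [0.5455, -0.1294, 0.111]
tcp_rot: [-1.791, -2.573, 0.003]
wrist_force: [-0.3, -0.9, 0.4]
width: 1.001
```

```bash
python3 plan.py .545 -.143 .058 20 3
```

```text
t 14.12 at [ 0.5455 -0.1294  0.111 ] yaw 20.3 q6 -36.2 F [-0.3 -0.9  0.4] w 1.001 tilt [-0.006  0.002 -1.   ]
[[[-4,-2,18],np.float64(0.1)],[[-4,-2,18],np.float64(0.1)],[[-4,-2,18],np.float64(0.1)]]
```

Emit:
drive_tool --steps '[[[-5,-2,5],0.2],[[-5,-2,12],0],[[-2,-1,15],0],[[0,0,15],0],[[0,0,5],0],[[0,0,0],0],[[0,0,0],0]]'

```text
time: 14.7
tool_pos: [0.5475, -0.144, 0.0627]
tcp_rot: [-1.801, -2.574, 0.0]
wrist_force: [0.8, 0.9, -0.1]
width: 0.998
```

```bash
python3 plan.py .545 -.143 .058 20 2;python3 - <<'E'
from h import *
save('side','s14.png',(280,180,420,300),5)
E
```

```text
t 14.7 at [ 0.5475 -0.144   0.0627] yaw 20.0 q6 -37.3 F [ 0.8  0.9 -0.1] w 0.998 tilt [-0.  0. -1.]
[[[1,-1,2],np.float64(0.0)],[[1,-1,2],np.float64(0.0)]]
```

View pics/s14.png

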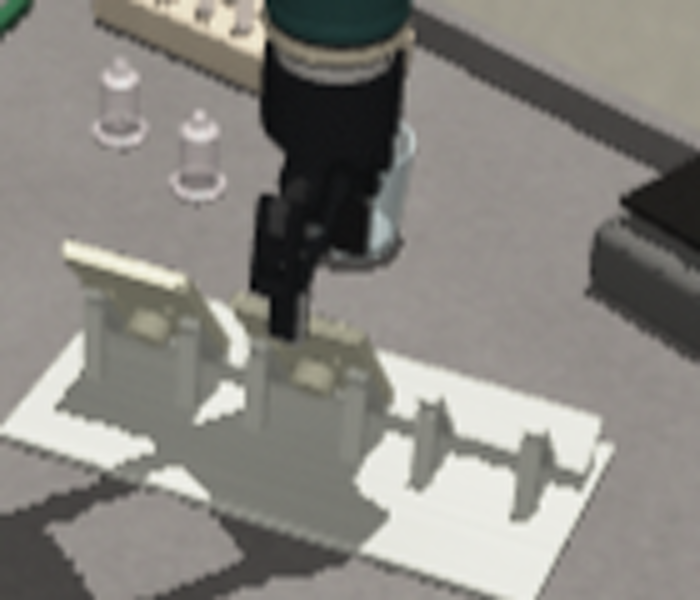

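Emit:
drive_tool --steps '[[[0,-2,4],0],[[0,0,1],0],[[0,9,0],0],[[0,9,0],0],[[0,9,0],0],[[0,6,0],0]]'

```text
time: 15.25
tool_pos: [0.5784, -0.1329, 0.0581]
tcp_rot: [1.8, 2.573, 0.001]
wrist_force: [-0.0, 0.4, 0.5]
width: 0.999
```

Emit:
drive_tool --steps '[[[0,0,0],0],[[0,0,0],0],[[0,0,0],0],[[0,0,0],0],[[0,0,0],0],[[0,0,0],0],[[0,0,0],0],[[0,0,0],0]]' --jaw 0 --force 40

```text
time: 15.92
tool_pos: [0.5758, -0.1336, 0.0578]
tcp_rot: [-1.801, -2.573, 0.001]
wrist_force: [-4.0, -0.9, 2.3]
width: 0.112
```

```bash
python3 plan.py .576 -.131 .058 20 2;python3 - <<'E'
from h import *
save('side','s15.png',(280,180,420,300),5)
E
```

```text
t 15.92 at [ 0.5758 -0.1336  0.0578] yaw 20.0 q6 -35.5 F [-4.  -0.9  2.3] w 0.112 tilt [-0.001 -0.    -1.   ]
[[[1,1,0],np.float64(0.0)],[[1,1,0],np.float64(0.0)]]
```

View pics/s15.png

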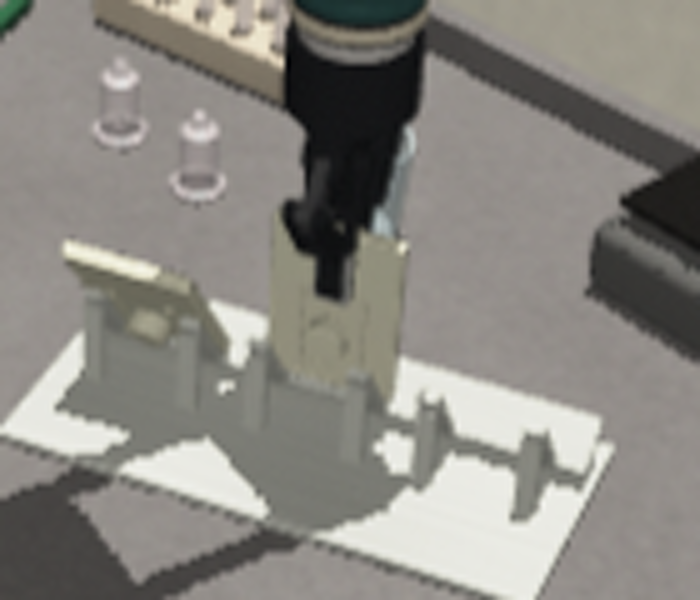

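Emit:
drive_tool --steps '[[[0,0,-10],0],[[0,0,-20],0],[[0,0,-30],0],[[0,0,-30],0],[[0,0,-30],0],[[0,0,-15],2],[[0,0,-5],5],[[0,0,0],7]]'

```text
time: 16.63
tool_pos: [0.5788, -0.1336, 0.2016]
tcp_rot: [2.103, 2.326, 0.006]
wrist_force: [0.4, -0.6, -1.4]
width: 0.113
```

```bash
python3 plan.py .611 -.231 .17 -160 24;python3 - <<'E'
from h import *
save('side','s16.png',(280,140,420,260),5)
E
```

```text
t 16.63 at [ 0.5788 -0.1336  0.2016] yaw 5.8 q6 -21.2 F [ 0.4 -0.6 -1.4] w 0.113 tilt [ 0.007 -0.001 -1.   ]
[[[-4,1,1],np.float64(6.9)],[[-4,1,1],np.float64(6.9)],[[-4,2,1],np.float64(6.9)],[[-4,2,1],np.float64(6.9)],[[-3,3,1],np.float64(6.9)],[[-3,3,1],np.float64(6.9)],[[-3,3,1],np.float64(6.9)],[[-2,4,1],np.float64(6.9)]]
[[[-2,4,1],np.float64(6.9)],[[-1,4,1],np.float64(6.9)],[[-1,4,1],np.float64(6.9)],[[0,4,1],np.float64(6.9)],[[0,4,1],np.float64(6.9)],[[1,4,1],np.float64(6.9)],[[1,4,1],np.float64(6.9)],[[2,4,1],np.float64(6.9)]]
[[[2,4,1],np.float64(6.9)],[[3,3,1],np.float64(6.9)],[[3,3,1],np.float64(6.9)],[[3,3,1],np.float64(6.9)],[[4,2,1],np.float64(6.9)],[[4,2,1],np.float64(6.9)],[[4,1,1],np.float64(6.9)],[[4,1,1],np.float64(6.9)]]
```

View pics/s16.png

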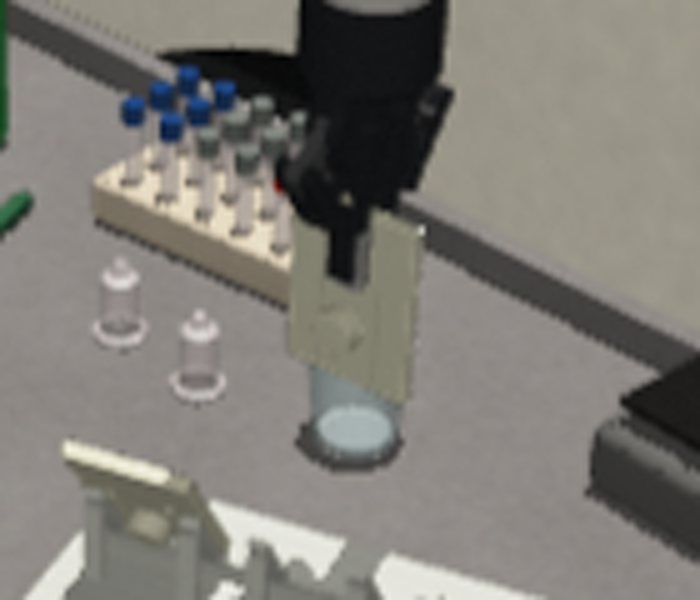

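The boss is plainly there on the middle plate, at (340,328) in the crop. Turn it and carry it over the free right bay.

Emit:
drive_tool --steps '[[[-4,1,0],6.9],[[-4,1,0],6.9],[[-4,2,0],6.9],[[-4,2,0],6.9],[[-3,3,0],6.9],[[-3,3,0],6.9],[[-3,3,0],6.9],[[-2,4,0],6.9]]'

```text
time: 17.35
tool_pos: [0.5864, -0.166, 0.1974]
tcp_rot: [-2.946, -1.091, -0.0]
wrist_force: [-0.2, 0.6, -1.7]
width: 0.111
```

Emit:
drive_tool --steps '[[[-2,4,0],6.9],[[-1,4,0],6.9],[[-1,4,0],6.9],[[0,4,0],6.9],[[0,4,0],6.9],[[1,4,0],6.9],[[1,4,0],6.9],[[2,4,0],6.9]]'

```text
time: 18.02
tool_pos: [0.5961, -0.198, 0.1974]
tcp_rot: [-3.116, 0.398, 0.0]
wrist_force: [-0.6, 0.0, -1.7]
width: 0.11
```

Emit:
drive_tool --steps '[[[2,4,0],6.9],[[3,3,0],6.9],[[3,3,0],6.9],[[3,3,0],6.9],[[4,2,0],6.9],[[4,2,0],6.9],[[4,1,0],5],[[4,1,0],2]]'

```text
time: 18.68
tool_pos: [0.606, -0.2308, 0.1974]
tcp_rot: [-2.68, 1.638, 0.001]
wrist_force: [0.2, 0.7, -1.3]
width: 0.108
```

```bash
python3 plan.py .611 -.231 .10 -160 4;python3 - <<'E'
from h import *
save('side','s17.png',(280,140,420,260),5)
E
```

```text
t 18.68 at [ 0.606  -0.2308  0.1974] yaw -152.9 q6 129.8 F [ 0.2  0.7 -1.3] w 0.108 tilt [-0.     0.001 -1.   ]
[[[1,-1,24],np.float64(1.8)],[[1,-1,24],np.float64(1.8)],[[1,-1,24],np.float64(1.8)],[[0,-1,24],np.float64(1.8)]]
```

View pics/s17.png

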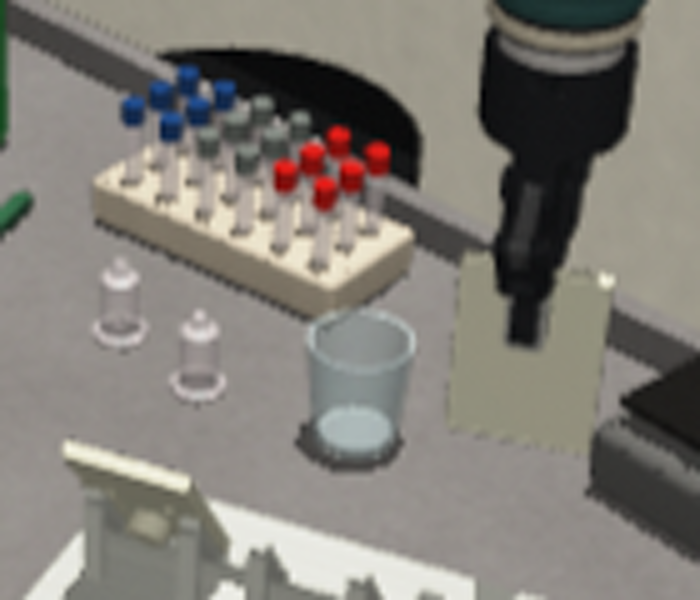

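Emit:
drive_tool --steps '[[[1,-2,20],2.5],[[1,-2,25],2.5],[[0,-1,25],2],[[0,0,25],0],[[0,0,15],0],[[0,0,5],0],[[0,0,0],0],[[0,0,0],0]]'

```text
time: 19.4
tool_pos: [0.6118, -0.2306, 0.0832]
tcp_rot: [-2.578, 1.795, -0.001]
wrist_force: [0.4, -0.8, -0.9]
width: 0.115
```

```bash
python3 plan.py .611 -.231 .062 -160 2;python3 - <<'E'
from h import *
save('side','s18.png',(300,180,440,300),5)
E
```

```text
t 19.4 at [ 0.6118 -0.2306  0.0832] yaw -159.7 q6 136.9 F [ 0.4 -0.8 -0.9] w 0.115 tilt [ 0.001 -0.    -1.   ]
[[[0,0,11],np.float64(0.1)],[[0,0,11],np.float64(0.1)]]
```

View pics/s18.png

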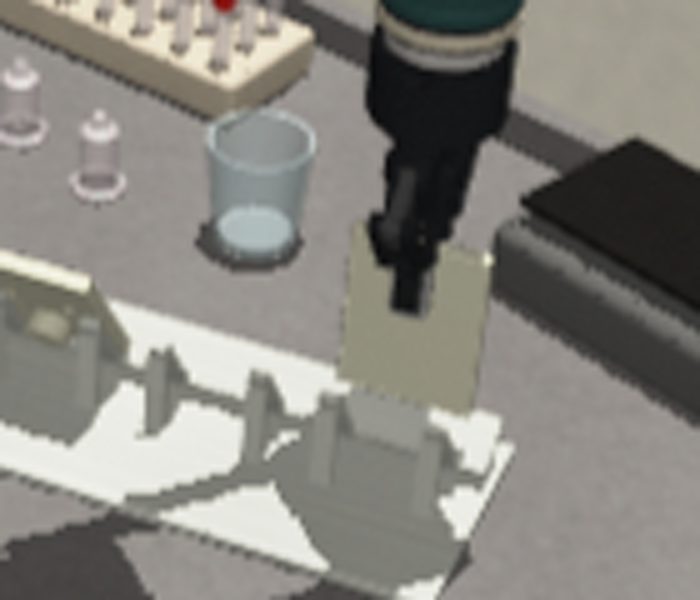

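Emit:
drive_tool --steps '[[[0,0,8],0],[[0,0,6],0],[[0,0,5],0],[[0,0,3],0],[[0,0,0],0],[[0,0,0],0]]'

```text
time: 19.95
tool_pos: [0.611, -0.2305, 0.0602]
tcp_rot: [2.577, -1.797, -0.001]
wrist_force: [0.4, 0.2, -1.2]
width: 0.108
```

Emit:
drive_tool --steps '[[[0,0,2],0],[[0,0,1],0],[[0,0,0],0]]'

```text
time: 20.2
tool_pos: [0.6118, -0.2309, 0.0586]
tcp_rot: [-2.577, 1.797, -0.002]
wrist_force: [-0.7, 0.7, 2.9]
width: 0.113
```

Emit:
drive_tool --steps '[[[0,0,0],0],[[0,0,0],0],[[0,0,0],0],[[0,6,0],0],[[0,7,0],0],[[0,7,0],0],[[0,5,0],0],[[0,0,0],0]]' --jaw 0.35

```text
time: 20.87
tool_pos: [0.5862, -0.2397, 0.0574]
tcp_rot: [2.576, -1.798, -0.002]
wrist_force: [-1.4, -0.0, 0.1]
width: 0.351
```

```bash
python3 - <<'E'
from h import *
s=bot.read_state();print(s['tool_pos'],s['wrist_force'],s['width'])
save('side','s19.png',(300,180,440,300),5)
E
```

```text
[ 0.58616742 -0.23968423  0.05741917] [-1.42749144 -0.03520351  0.08112282] 0.3512481212979819
```

View pics/s19.png

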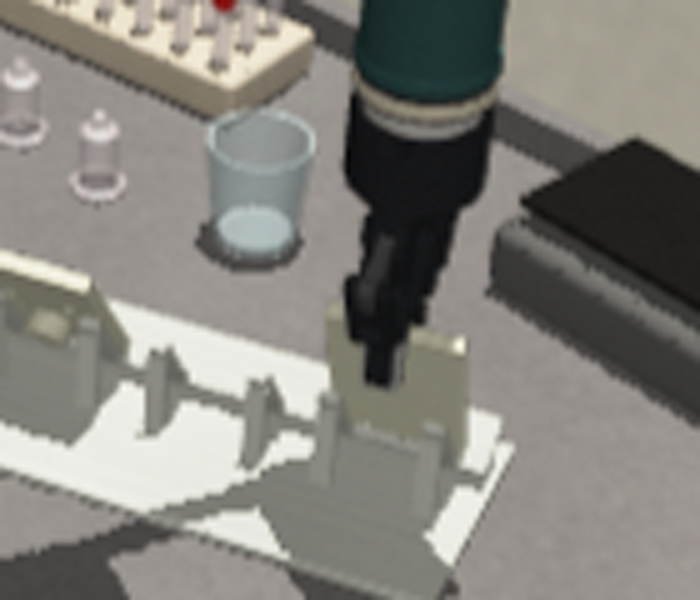

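Leaning back on the inner finger. Open fully while backing off.

Emit:
drive_tool --steps '[[[0,2,0],0],[[0,3,0],0],[[0,3,0],0],[[0,2,0],0],[[0,2,0],0],[[0,0,0],0],[[0,0,0],0]]' --jaw 1

```text
time: 21.5
tool_pos: [0.5766, -0.2434, 0.0577]
tcp_rot: [-2.577, 1.797, -0.0]
wrist_force: [0.2, -0.2, -0.4]
width: 1.001
```

```bash
python3 - <<'E'
from h import *
s=bot.read_state();print(s['tool_pos'],s['wrist_force'],s['width'])
save('side','s20.png',(300,180,440,300),5)
E
```

```text
[ 0.57662964 -0.24343392  0.05772815] [ 0.24180045 -0.20416206 -0.41924357] 1.000891308861287
```

View pics/s20.png

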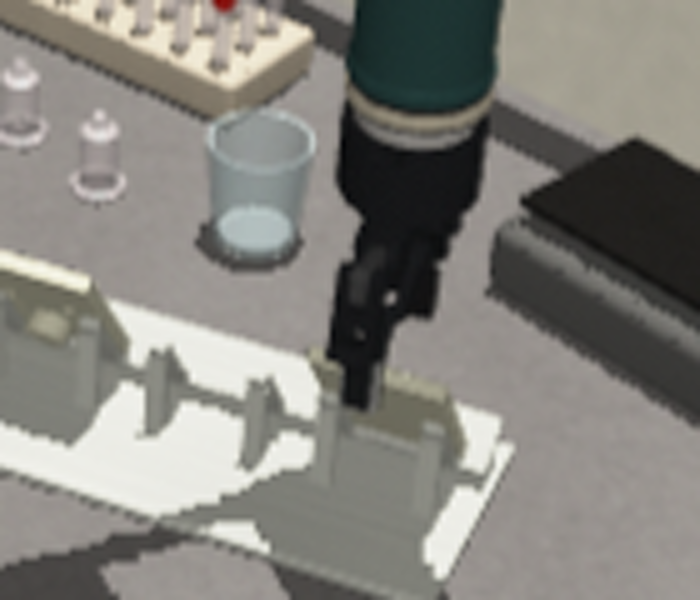

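Emit:
drive_tool --steps '[[[0,1,-10],0],[[0,0,-20],0],[[0,0,-30],0],[[0,0,-25],-2],[[0,0,-15],-4],[[0,0,-10],-6]]'

```text
time: 22.05
tool_pos: [0.5774, -0.2445, 0.1719]
tcp_rot: [-2.753, 1.512, -0.008]
wrist_force: [-0.7, 0.3, 0.6]
width: 0.997
```

```bash
python3 plan.py .509 -.045 .16 20 24;python3 - <<'E'
from h import *
save('top','t20.png',(260,170,430,300),4.5)
E
```

```text
t 22.05 at [ 0.5774 -0.2445  0.1719] yaw -147.6 q6 122.3 F [-0.7  0.3  0.6] w 0.997 tilt [ 0.005 -0.002 -1.   ]
[[[-9,-2,0],np.float64(-7.0)],[[-8,-3,0],np.float64(-7.0)],[[-8,-4,0],np.float64(-7.0)],[[-7,-5,0],np.float64(-7.0)],[[-7,-6,0],np.float64(-7.0)],[[-6,-7,0],np.float64(-7.0)],[[-5,-7,0],np.float64(-7.0)],[[-4,-8,0],np.float64(-7.0)]]
[[[-3,-8,0],np.float64(-7.0)],[[-2,-9,0],np.float64(-7.0)],[[-1,-9,0],np.float64(-7.0)],[[0,-9,0],np.float64(-7.0)],[[1,-9,0],np.float64(-7.0)],[[2,-9,0],np.float64(-7.0)],[[3,-8,0],np.float64(-7.0)],[[4,-8,0],np.float64(-7.0)]]
[[[5,-7,0],np.float64(-7.0)],[[6,-6,0],np.float64(-7.0)],[[7,-6,0],np.float64(-7.0)],[[7,-5,0],np.float64(-7.0)],[[8,-4,0],np.float64(-7.0)],[[8,-3,0],np.float64(-7.0)],[[9,-2,0],np.float64(-7.0)],[[9,-1,0],np.float64(-7.0)]]
```

View pics/t20.png

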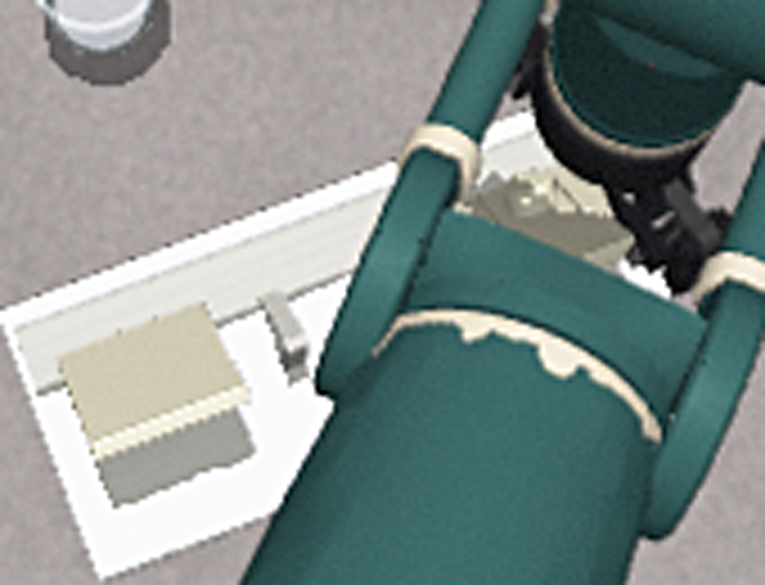

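Emit:
drive_tool --steps '[[[-9,-2,0],-7],[[-8,-3,0],-7],[[-8,-4,0],-7],[[-7,-5,0],-7],[[-7,-6,0],-7],[[-6,-7,0],-7],[[-5,-7,0],-7],[[-4,-8,0],-7]]'

```text
time: 22.77
tool_pos: [0.5523, -0.1758, 0.1676]
tcp_rot: [-3.141, 0.043, 0.001]
wrist_force: [-0.2, 1.4, 0.3]
width: 1.0
```

Emit:
drive_tool --steps '[[[-3,-8,0],-7],[[-2,-9,0],-7],[[-1,-9,0],-7],[[0,-9,0],-7],[[1,-9,0],-7],[[2,-9,0],-7],[[3,-8,0],-7],[[4,-8,0],-7]]'

```text
time: 23.43
tool_pos: [0.5286, -0.1083, 0.1677]
tcp_rot: [-2.793, -1.437, 0.0]
wrist_force: [0.1, -0.0, 0.6]
width: 0.997
```

Emit:
drive_tool --steps '[[[5,-7,0],-7],[[6,-6,0],-7],[[7,-6,0],-7],[[7,-5,0],-7],[[8,-4,0],-6],[[8,-3,0],-5],[[6,-2,0],-3],[[3,0,0],0]]'

```text
time: 24.1
tool_pos: [0.5089, -0.0496, 0.1676]
tcp_rot: [-2.097, -2.338, 0.0]
wrist_force: [-0.7, 0.7, 1.0]
width: 0.999
```

```bash
python3 plan.py .509 -.045 .1 20 4
```

```text
t 24.1 at [ 0.5089 -0.0496  0.1676] yaw 6.2 q6 -14.6 F [-0.7  0.7  1. ] w 0.999 tilt [-0.  0. -1.]
[[[1,0,17],np.float64(-3.4)],[[1,0,17],np.float64(-3.4)],[[1,0,17],np.float64(-3.4)],[[1,0,17],np.float64(-3.4)]]
```

Emit:
drive_tool --steps '[[[1,0,5],-5],[[1,0,10],-5],[[1,0,20],-3.5],[[0,0,20],0],[[0,0,5],0],[[0,0,0],0]]'

```text
time: 24.6
tool_pos: [0.507, -0.0472, 0.1057]
tcp_rot: [-1.809, -2.564, 0.003]
wrist_force: [0.1, -0.2, 0.3]
width: 0.999
```

```bash
python3 plan.py .509 -.045 .058 20 3
```

```text
t 24.6 at [ 0.507  -0.0472  0.1057] yaw 19.6 q6 -27.7 F [ 0.1 -0.2  0.3] w 0.999 tilt [-0.004  0.001 -1.   ]
[[[0,1,16],np.float64(-0.1)],[[0,1,16],np.float64(-0.1)],[[0,1,16],np.float64(-0.1)]]
```

Emit:
drive_tool --steps '[[[0,0,15],-0.3],[[2,0,15],0],[[0,0,10],0],[[0,0,3],0],[[0,0,0],0],[[0,0,0],0]]'

```text
time: 25.1
tool_pos: [0.5088, -0.0457, 0.0654]
tcp_rot: [1.801, 2.573, 0.001]
wrist_force: [0.9, -0.4, 0.0]
width: 1.002
```

```bash
python3 plan.py .509 -.045 .058 20 2;python3 - <<'E'
from h import *
save('side','s21.png',(250,170,390,290),5)
E
```

```text
t 25.1 at [ 0.5088 -0.0457  0.0654] yaw 20.0 q6 -27.9 F [ 0.9 -0.4  0. ] w 1.002 tilt [ 0.001 -0.    -1.   ]
[[[0,0,4],np.float64(0.0)],[[0,0,4],np.float64(0.0)]]
```

View pics/s21.png

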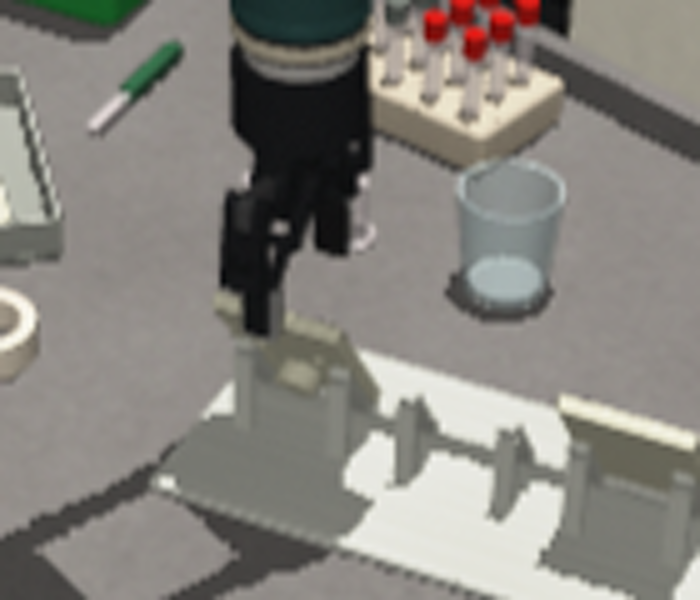

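Emit:
drive_tool --steps '[[[-1,0,5],0],[[-2,0,3],0],[[0,9,0],0],[[0,9,0],0],[[0,9,0],0],[[0,7,0],0]]'

```text
time: 25.65
tool_pos: [0.5429, -0.0363, 0.057]
tcp_rot: [1.801, 2.573, 0.001]
wrist_force: [-0.3, -0.6, 0.4]
width: 0.998
```

Emit:
drive_tool --steps '[[[0,0,0],0],[[0,0,0],0],[[0,0,0],0],[[0,0,0],0],[[0,0,0],0],[[0,0,0],0],[[0,0,0],0],[[0,0,0],0]]' --jaw 0 --force 40

```text
time: 26.32
tool_pos: [0.5405, -0.0369, 0.0568]
tcp_rot: [-1.801, -2.573, 0.001]
wrist_force: [-2.2, -0.5, 2.5]
width: 0.108
```

Emit:
drive_tool --steps '[[[0,0,-10],0],[[0,0,-20],0],[[0,0,-30],0],[[0,0,-30],0],[[0,0,-30],0],[[0,0,-15],2],[[0,0,-5],5],[[0,0,0],7]]'

```text
time: 26.98
tool_pos: [0.5433, -0.0367, 0.2004]
tcp_rot: [2.103, 2.327, 0.006]
wrist_force: [1.2, 0.4, -1.6]
width: 0.111
```

```bash
python3 plan.py .576 -.131 .2 -160 24;python3 - <<'E'
from h import *
save('side','s22.png',(250,120,390,240),5)
E
```

```text
t 26.98 at [ 0.5433 -0.0367  0.2004] yaw 5.8 q6 -12.3 F [ 1.2  0.4 -1.6] w 0.111 tilt [ 0.006 -0.    -1.   ]
[[[-4,1,0],np.float64(6.9)],[[-4,1,0],np.float64(6.9)],[[-4,2,0],np.float64(6.9)],[[-3,2,0],np.float64(6.9)],[[-3,3,0],np.float64(6.9)],[[-3,3,0],np.float64(6.9)],[[-2,3,0],np.float64(6.9)],[[-2,4,0],np.float64(6.9)]]
[[[-2,4,0],np.float64(6.9)],[[-1,4,0],np.float64(6.9)],[[-1,4,0],np.float64(6.9)],[[0,4,0],np.float64(6.9)],[[0,4,0],np.float64(6.9)],[[1,4,0],np.float64(6.9)],[[1,4,0],np.float64(6.9)],[[2,4,0],np.float64(6.9)]]
[[[2,3,0],np.float64(6.9)],[[3,3,0],np.float64(6.9)],[[3,3,0],np.float64(6.9)],[[3,2,0],np.float64(6.9)],[[4,2,0],np.float64(6.9)],[[4,2,0],np.float64(6.9)],[[4,1,0],np.float64(6.9)],[[4,1,0],np.float64(6.9)]]
```

View pics/s22.png

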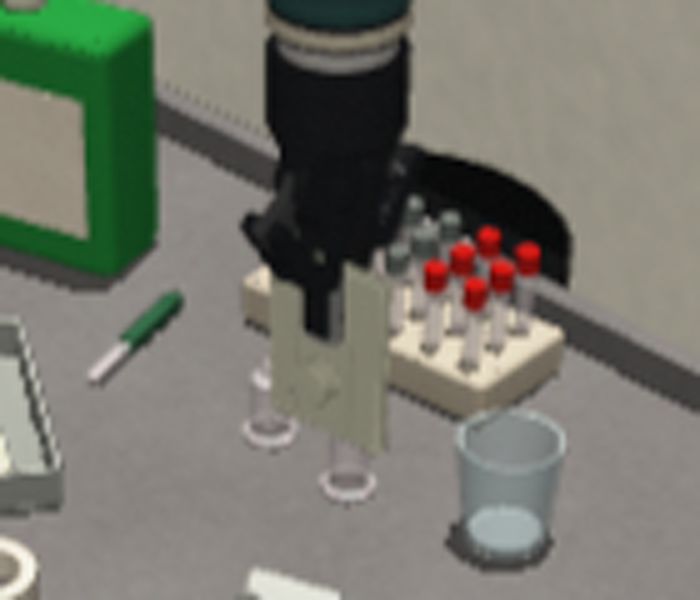

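The boss shows at crop (322,378), so the left plate is sound. Turn it and carry it to the middle bay.

Emit:
drive_tool --steps '[[[-4,1,0],6.9],[[-4,1,0],6.9],[[-4,2,0],6.9],[[-3,2,0],6.9],[[-3,3,0],6.9],[[-3,3,0],6.9],[[-2,3,0],6.9],[[-2,4,0],6.9]]'

```text
time: 27.7
tool_pos: [0.5518, -0.0677, 0.1965]
tcp_rot: [-2.946, -1.091, 0.0]
wrist_force: [0.6, 0.8, -1.5]
width: 0.11
```

Emit:
drive_tool --steps '[[[-2,4,0],6.9],[[-1,4,0],6.9],[[-1,4,0],6.9],[[0,4,0],6.9],[[0,4,0],6.9],[[1,4,0],6.9],[[1,4,0],6.9],[[2,4,0],6.9]]'

```text
time: 28.37
tool_pos: [0.5613, -0.0997, 0.1965]
tcp_rot: [-3.116, 0.398, 0.001]
wrist_force: [0.6, 1.1, -1.8]
width: 0.112
```

Emit:
drive_tool --steps '[[[2,3,0],6.9],[[3,3,0],6.9],[[3,3,0],6.9],[[3,2,0],6.9],[[4,2,0],6],[[4,2,0],5],[[4,1,0],3],[[4,1,0],0]]'

```text
time: 29.03
tool_pos: [0.5727, -0.1306, 0.1965]
tcp_rot: [-2.775, 1.473, 0.001]
wrist_force: [-0.4, 0.6, -2.3]
width: 0.108
```

```bash
python3 plan.py .576 -.131 .08 -160 6
```

```text
t 29.03 at [ 0.5727 -0.1306  0.1965] yaw -145.9 q6 130.6 F [-0.4  0.6 -2.3] w 0.108 tilt [-0.  0. -1.]
[[[0,0,19],np.float64(2.3)],[[0,0,19],np.float64(2.3)],[[0,0,19],np.float64(2.3)],[[0,0,19],np.float64(2.3)],[[0,0,19],np.float64(2.3)],[[0,0,19],np.float64(2.3)]]
```

Emit:
drive_tool --steps '[[[0,0,5],4],[[0,-1,10],4],[[0,-1,25],3],[[0,0,25],1.5],[[0,0,25],0],[[0,0,15],0],[[0,0,5],0],[[0,0,0],0]]'

```text
time: 29.7
tool_pos: [0.5729, -0.1291, 0.0847]
tcp_rot: [2.598, -1.764, -0.006]
wrist_force: [-0.6, -0.6, -1.1]
width: 0.112
```

```bash
python3 plan.py .576 -.131 .06 -160 3;python3 - <<'E'
from h import *
save('side','s23.png',(280,170,420,290),5)
E
```

```text
t 29.7 at [ 0.5729 -0.1291  0.0847] yaw -158.4 q6 143.2 F [-0.6 -0.6 -1.1] w 0.112 tilt [-0.004  0.001 -1.   ]
[[[1,-1,8],np.float64(0.5)],[[1,-1,8],np.float64(0.5)],[[1,-1,8],np.float64(0.5)]]
```

View pics/s23.png

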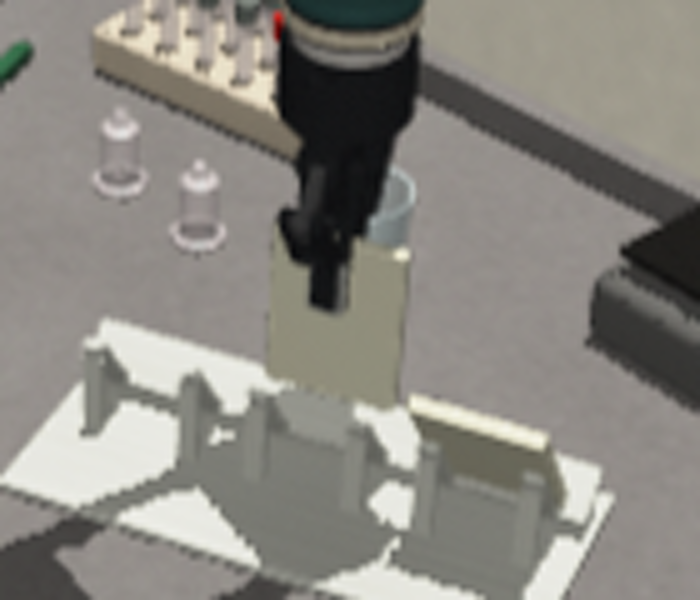

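Emit:
drive_tool --steps '[[[1,-1,8],0.8],[[1,-1,7],0.4],[[0,0,5],0],[[0,0,3],0],[[0,0,0],0],[[0,0,0],0]]'

```text
time: 30.25
tool_pos: [0.5769, -0.1307, 0.0635]
tcp_rot: [2.579, -1.794, -0.001]
wrist_force: [0.4, 0.5, -0.8]
width: 0.111
```

Emit:
drive_tool --steps '[[[0,0,2],0],[[0,0,2],0],[[0,0,1],0],[[0,0,0],0]]'

```text
time: 30.58
tool_pos: [0.5772, -0.1308, 0.059]
tcp_rot: [2.579, -1.794, 0.0]
wrist_force: [-0.3, 0.1, -0.4]
width: 0.11
```

Emit:
drive_tool --steps '[[[0,0,1],0],[[0,0,1],0],[[0,0,0],0]]'

```text
time: 30.83
tool_pos: [0.5774, -0.1309, 0.0588]
tcp_rot: [-2.579, 1.795, -0.001]
wrist_force: [-4.9, 0.4, 10.2]
width: 0.107
```

Emit:
drive_tool --steps '[[[0,0,0],0],[[0,0,0],0],[[0,0,0],0],[[0,6,0],0],[[0,7,0],0],[[0,7,0],0],[[0,6,0],0],[[0,0,0],0]]' --jaw 0.35

```text
time: 31.5
tool_pos: [0.5507, -0.1401, 0.0562]
tcp_rot: [2.577, -1.795, -0.003]
wrist_force: [-1.0, 0.7, 0.1]
width: 0.353
```

```bash
python3 - <<'E'
from h import *
s=bot.read_state();print(s['tool_pos'],s['wrist_force'],s['width'])
save('side','s24.png',(280,170,420,290),5)
E
```

```text
[ 0.55069961 -0.14012027  0.05619122] [-0.96264254  0.70210781  0.1124831 ] 0.35316965392034266
```

View pics/s24.png

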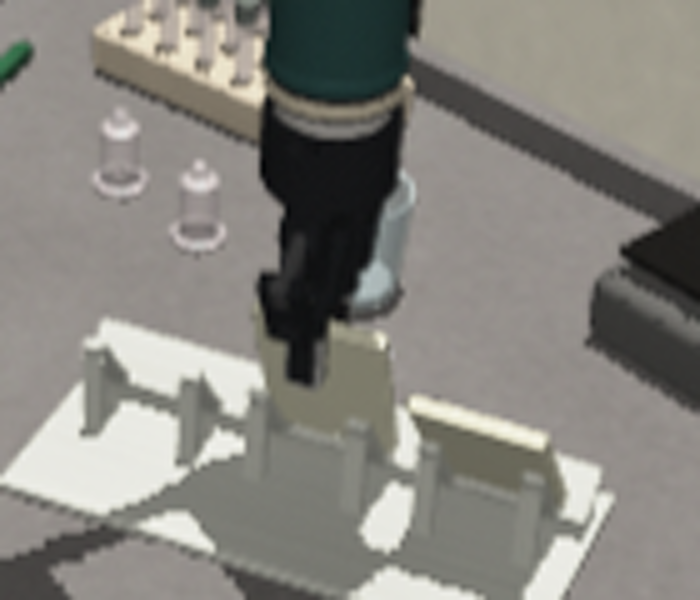

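Emit:
drive_tool --steps '[[[0,2,0],0],[[0,3,0],0],[[0,3,0],0],[[0,2,0],0],[[0,2,0],0],[[0,0,0],0],[[0,0,0],0]]' --jaw 1

```text
time: 32.13
tool_pos: [0.5416, -0.144, 0.0568]
tcp_rot: [-2.578, 1.795, -0.0]
wrist_force: [0.5, -0.1, -0.6]
width: 0.999
```

```bash
python3 - <<'E'
from h import *
s=bot.read_state();print(s['tool_pos'],s['wrist_force'],s['width'])
save('side','s25.png',(280,170,420,290),5)
E
```

```text
[ 0.5415501  -0.14395846  0.05678488] [ 0.49500207 -0.1065072  -0.6101123 ] 0.9994754378550674
```

View pics/s25.png

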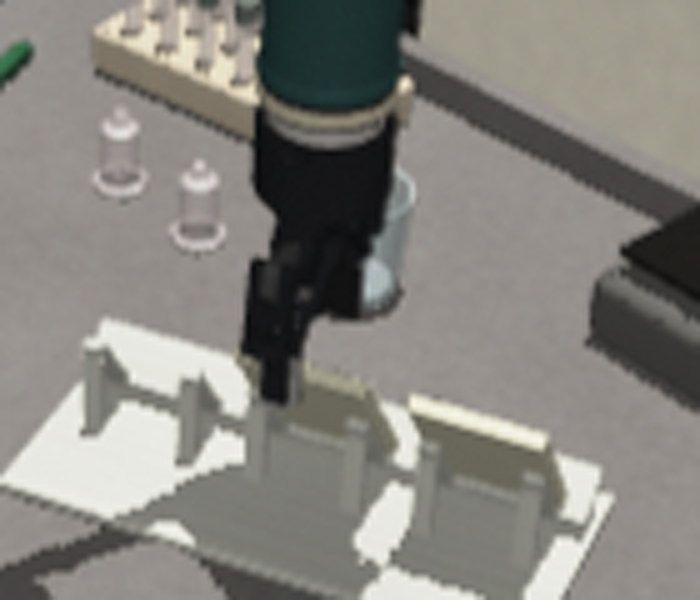

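Seated. Retreat upward, then swing aside toward +y to clear the view.

Emit:
drive_tool --steps '[[[0,1,-10],0],[[0,0,-20],0],[[0,0,-30],0],[[0,0,-35],0],[[0,0,-30],0],[[-20,0,-10],0],[[-35,0,0],-3],[[-35,0,0],-5]]'

```text
time: 32.85
tool_pos: [0.509, -0.0605, 0.1945]
tcp_rot: [-2.696, 1.609, -0.007]
wrist_force: [0.6, 1.3, -0.4]
width: 0.999
```

Emit:
drive_tool --steps '[[[-38,0,0],-5],[[-38,0,0],-5],[[-38,0,0],-5],[[-38,0,0],-3],[[-38,0,0],0],[[-35,0,0],0],[[-20,0,0],0],[[0,0,0],0]]'

```text
time: 33.52
tool_pos: [0.3523, 0.1169, 0.1922]
tcp_rot: [-2.913, 1.142, 0.012]
wrist_force: [0.7, -0.5, -1.1]
width: 0.999
```

```bash
python3 - <<'E'
from h import *
s=bot.read_state();print(s['time'],s['tool_pos'],s['wrist_force'],s['width'])
save('top','t30.png');save('side','s30.png',(180,120,440,310),3)
im=cv2.imread('pics/raw_t30.png');cv2.imwrite('pics/t30z.png',cv2.resize(im[190:300,260:420],None,fx=5,fy=5,interpolation=cv2.INTER_CUBIC))
E
```

```text
33.5167 [0.35225833 0.1168533  0.19218628] [ 0.7161732  -0.48583102 -1.09776959] 0.9991369407874298
```

View pics/t30.png

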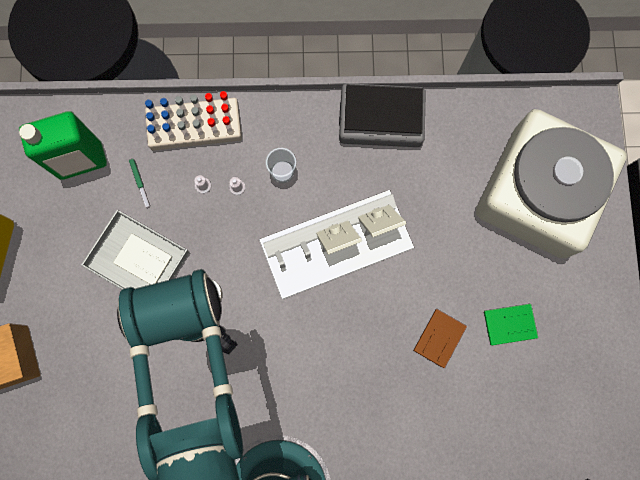

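View pics/t30z.png

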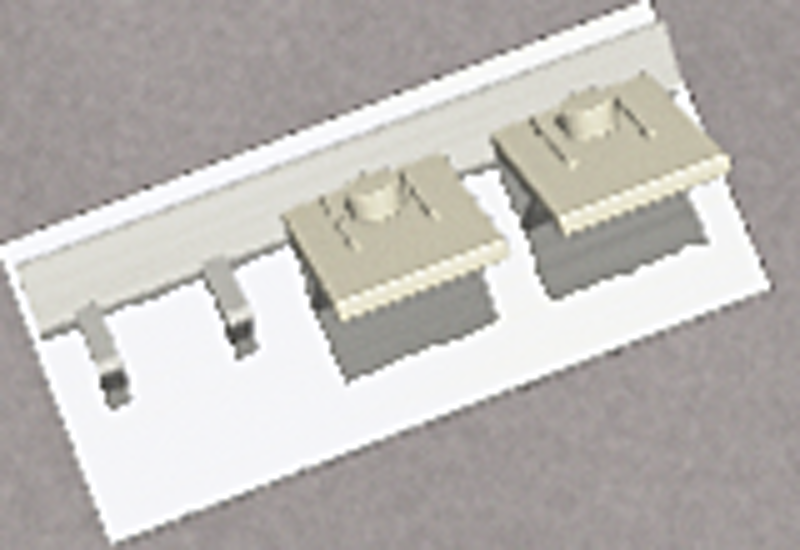

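View pics/s30.png

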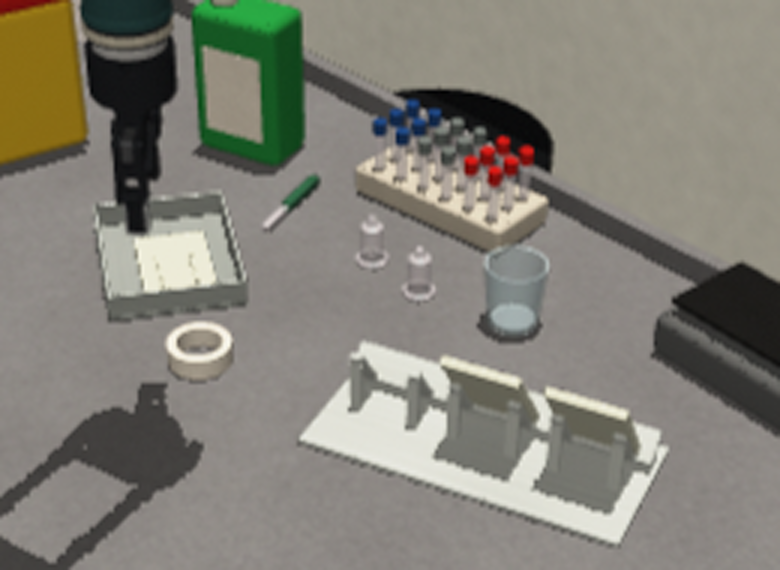

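Emit:
drive_tool --steps '[[[0,0,0],0],[[0,0,0],0],[[0,0,0],0],[[0,0,0],0]]'

```text
time: 33.95
tool_pos: [0.3548, 0.1152, 0.1915]
tcp_rot: [-2.912, 1.149, 0.013]
wrist_force: [-0.3, 0.1, -0.2]
width: 1.001
```

```bash
python3 - <<'E'
from h import *
def cen(a,b): # outer top-edge corners top/side
    pass
T=np.array([(340,303),(508,238),(566,222),(728,156)])/5+[260,190]-.4
S=np.array([(442,357),(521,384),(547,389),(628,416)])/3+[180,120]-.3
y=np.radians(20);n=np.array([.819*np.cos(y),.819*np.sin(y),.574]);u=np.array([-.574*np.cos(y),-.574*np.sin(y),.819])
X=[tri(t,s)[0] for t,s in zip(T,S)]
for i in(0,2): print(((X[i]+X[i+1])/2-.055*u-.005*n).round(3))
im=save('top','t31.png');s=bot.read_state();print(s['joint_vel'].round(3),s['time'])
print(bot.finish_job())
E
```

```text
[ 0.55  -0.145  0.068]
[ 0.584 -0.243  0.069]
[ 0.005 -0.005  0.004  0.003 -0.001 -0.001] 34.0
the job is handed in; nothing more can be done
None
```

All three plates are checked and placed, and the job was handed in at 34.0 s. No verdict came back.

**What I did**
- **Right plate:** its underside showed two ribs and no boss, so I laid it flat in the steel tray, underside up.
- **Middle plate:** its boss was clearly visible. I turned it round and leaned it in the right bay.
- **Left plate:** it also has its boss. I turned it round and leaned it in the middle bay. I used other bays because the last joint's range did not allow a half turn at the left bay.

**Last checks**
- **Rack:** the boss and ribs of both racked plates are visible facing up and outwards. Their measured centres are (0.550, -0.145, 0.068) and (0.584, -0.243, 0.069). That is within about 6 mm of the original seated positions.
- **Tray:** the rejected plate lies flat inside, ribs up. I judged this by eye from the pictures and did not measure it.
- **Bystanders and arm:** the bystanders look unmoved by eye. In the last top picture the arm hid part of the tape roll, but the side picture showed it in place. The arm was clear and still.

**One disagreement:** the fingertips stood about 35 mm behind the reported TCP when nearly shut, and about 48 mm behind it when open. I corrected for this from the camera pictures before gripping.

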